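# Reload the drying manifold

## Robot

A 6-joint arm with a two-finger parallel gripper is mounted at the origin on a cart in front of the work surface, level with it; the furniture and walls round the work are solid. World frame = base frame: x ahead of the robot, y to its left, z up, the work surface at z = 0. Lengths are in m, angles in rad, forces in N, time in s.
With the tool pointing down it reaches from about 0.25 to 0.775 m from the base axis. Payload 4 kg.
Tool frame: the origin (TCP) lies at the very end of the fingers, on their centre line; the grasp point (between the pads) lies 19 mm behind it; z points along the fingers, y is the line along which they close (so a half turn about z gives the same grasp; the last joint's range is limited). The gripper opens to 94 mm and grips with 3 to 60 N. Pads are 16 mm wide; open, the fingers measure 119 mm over their backs; the gripper's body (75 mm by 177 mm) begins 78 mm behind the grasp point.
Start: joints at [-1.313, 0.087, 1.371, -0, 1.684, -0.103], TCP at [0.194, -0.515, 0.206] pointing down, gripper open.
Joint ranges: [-3.1, 3.1], [-0.76, 2.03], [0.27, 2.55], [-1.08, 4.22], [0.17, 2.65], [-2.57, 2.57]. Speed limits (rad/s): [2.79, 2.79, 3.14, 3.14, 3.14, 3.14].

## Interface

Orientations are given as [roll, pitch, yaw] about the fixed x, y, z axes, in that order (R = Rz(yaw) Ry(pitch) Rx(roll)).
In Python, from bench import robot gives the robot as it stands. The module is installed in compiled form; this text tells all that it offers.
- The arm moves only by the tool move_arm, never from a script. Its argument "deltas" is one flat list of numbers, 7 for each row, row after row: the turn, a rotation vector about the tool's x, y, z in rad, then the shift along the tool's x, y, z in cm, then the closure, from -1 (fully open) to 1 (shut). A call has 1 to 8 rows; each row is the pose to reach, as a shift and turn from the pose commanded when the call began, along the tool's axes at that moment; what a row does not reach only later rows make up. A row lasts 1/10 s, in which the tool goes at most 50 mm and 8.59 degrees, less where a joint would pass 70% of its speed; a pose out of reach is approached as far as the arm can. A call with a gripper value outside its range is refused whole. The fingers move at their own pace and stop on an object; the grip force is fixed at half the most. Time passes only in rows, so rows that repeat a pose let the fingers close. It gives the time, the measured TCP pose, the force, the opening and the grip force at its end, in the units of the state.
- robot.get_obs(): the state, without advancing time (a new reading comes with each control period).
- robot.snapshot(name): name is "scene" or "side" or "wrist"; returns a dict with "image" (480x640x3 uint8, red, green, blue), "depth" (480x640 float32, m along the optical axis (not along the pixel's ray), 0 where there is no reading), "fov_y" (degrees; the focal length in pixels is half the picture's height over the tangent of half this angle, whatever the lens; pixels are square), "cx", "cy" (the principal point, pixels), "origin" and "orientation" of the camera in the world; the wrist camera has in their place "T_tool_cam" (4x4, takes a point from camera to tool coordinates, whose origin is the TCP and whose axes are the flange's). Camera axes: x right, y up, looking along -z (the intrinsics and any distortion apply to the point x, -y, -z); pixel columns grow to the right and rows downward; lengths in m; the calibration is good to about 2 mm. A picture is of the moment at which its call begins: read the wrist's pose just before it.
- robot.close_job(): hands the job in; it is judged then, once.
The state is a dict: "time": time; "joint_positions": joint angles; "qvel": joint speeds; "joint_torque": joint torques, N m; "tool_pos": TCP position; "ee_rot": TCP orientation; "wrist_force": force on the tool from outside, world axes, zero at the start; "wrist_torque": the same for the moment, N m; "width": finger opening in m; "finger_force": force on a finger pad.
Only numpy, scipy, OpenCV 4.12 (cv2) and the standard library are available. Lean on these libraries where they do the work, as an engineer would, in place of code of your own. Each camera call takes 0.05 s, during which the arm holds its last target. There are 200 camera calls.

## Task

First switch the drying manifold off: lever right over towards the robot. Then lift each of the cartridges on the bench, which look alike, to feel whether it is fresh (light) or spent (heavy): seat every fresh one fully home on the pins of a manifold station and stand every spent one upright in the cardboard tray. When all are in place, push the lever right over away from the robot to switch on again, and leave the other things on the bench where they are.

Things in the scene. Friction and masses are not known exactly. Their poses are not given: they have to be found in the camera images.
- cartridge_a: upright sealed cartridge, 116 mm tall; origin: centre of the underside, z up. Foot: grey plate 76 x 56 x 18 mm (x, y, z) with two 13 mm round holes from below, 18 mm deep, at x = +-26 mm; white round body 54 mm across, z = 18 to 80 mm; grip lug on top, 50 mm long in x, 22 mm thick in y, z = 80 to 116 mm: pinch it across y from above. Centred, same turned by half
- cartridge_b: cartridge of the same shape as cartridge_a. Fresh ones weigh about 0.25 kg, spent ones (wet inside) about 0.6 kg, each within 10%; nothing else tells them apart. Four or five of cartridge_a to _e are there in a run, two or three of them fresh, one or two spent; an absent one reads None
- cartridge_c: cartridge of the same shape as cartridge_a. Fresh ones weigh about 0.25 kg, spent ones (wet inside) about 0.6 kg, each within 10%; nothing else tells them apart. Four or five of cartridge_a to _e are there in a run, two or three of them fresh, one or two spent; an absent one reads None
- cartridge_d: cartridge of the same shape as cartridge_a. Fresh ones weigh about 0.25 kg, spent ones (wet inside) about 0.6 kg, each within 10%; nothing else tells them apart. Four or five of cartridge_a to _e are there in a run, two or three of them fresh, one or two spent; an absent one reads None
- cartridge_e: cartridge of the same shape as cartridge_a. Fresh ones weigh about 0.25 kg, spent ones (wet inside) about 0.6 kg, each within 10%; nothing else tells them apart. Four or five of cartridge_a to _e are there in a run, two or three of them fresh, one or two spent; an absent one reads None
- manifold: dry-air manifold, fixed: grey plate 120 x 370 mm (x, y), top 30 mm above the bench; stations in a row at y = 120, 20 and -80 mm, each with two upright pins 9 mm thick, 14 mm high, with tapered tips. At y = -168 mm stands the switch. Origin: on the bench under the row; x away from the robot. A cartridge fits any station, either way round
- station_1 (a point): station 1 of the manifold: point on the plate's top midway between the two pins (at -26 and +26 mm along the manifold's x), 30 mm above the bench; a seated cartridge's underside centre lies here
- station_2 (a point): station 2 of the manifold: point on the plate's top midway between the two pins (at -26 and +26 mm along the manifold's x), 30 mm above the bench; a seated cartridge's underside centre lies here
- station_3 (a point): station 3 of the manifold: point on the plate's top midway between the two pins (at -26 and +26 mm along the manifold's x), 30 mm above the bench; a seated cartridge's underside centre lies here
- switch (a joint): switch lever of the manifold, rad: 0 leans towards the robot (off), 1 leans away (on; it starts there, between 0.9 and 1); off counts below 0.2, on above 0.8. Swings about the manifold's y axis, stays where it is left and needs only a light push (about 1 N) at its tip
- switch_tip (a point): tip of the switch lever, centre of a black ball 26 mm across on a 70 mm rod; off, it is at x = -34, y = -168, z = 113 mm in the manifold's frame, on at x = +34 mm; the rod's hinge is at x = 0, z = 52 mm, in a block 70 x 50 mm whose top is at z = 55 mm (its drum at 65 mm)
- tray: open cardboard carton, fixed, 170 mm (its x) by 216 mm (its y), walls 3 mm thick and 54 mm high, floor 3 mm thick. Origin: centre of the underside, y the long way. Holds the spent cartridges side by side along y
- relay: bystander: relay in a clear case, 27 x 21 x 34 mm; origin: centre of the underside
- tweezers: bystander: steel tweezers, 119 mm long; origin: centre of the underside
- solder_reel: bystander: reel of solder, 60 mm across, 46 mm high; origin: centre of the underside
- terminal_strip: bystander: white terminal strip, 58 mm long; origin: centre of the underside
- pressure_gauge: bystander: small dial gauge, 76 x 54 x 28 mm; origin: centre of the underside
Not all that is in view belongs to the job. Leave any orange look-alike of the cartridge_b alone.

How it is judged:
On the way, in this order (a step that is already met when the one before it is completed fails the run):
1. the switch lever is over towards the robot (off) (value of joint switch below 0.2 rad), for 0.2 s.
2. every fresh cartridge is seated fully home on a station and every spent one stands in the tray, the lever still off (((((horizontal distance between cartridge_a and station_1 below 0.004 m and z of cartridge_a in the frame of station_1 below 0.004 m and angle between the x axis of cartridge_a and the x axis of manifold, either way round below 0.1 rad and angle between cartridge_a's own z axis and vertical below 0.06 rad) or (horizontal distance between cartridge_a and station_2 below 0.004 m and z of cartridge_a in the frame of station_2 below 0.004 m and angle between the x axis of cartridge_a and the x axis of manifold, either way round below 0.1 rad and angle between cartridge_a's own z axis and vertical below 0.06 rad) or (horizontal distance between cartridge_a and station_3 below 0.004 m and z of cartridge_a in the frame of station_3 below 0.004 m and angle between the x axis of cartridge_a and the x axis of manifold, either way round below 0.1 rad and angle between cartridge_a's own z axis and vertical below 0.06 rad)) and contact force between cartridge_a and manifold below 4.2 N) or ((x of cartridge_a in the frame of tray between -0.08 and 0.08 m and y of cartridge_a in the frame of tray between -0.1 and 0.1 m and z of cartridge_a in the frame of tray below 0.015 m and angle between cartridge_a's own z axis and vertical below 0.15 rad) and contact force between cartridge_a and tray above 4.2 N)) and ((((horizontal distance between cartridge_b and station_1 below 0.004 m and z of cartridge_b in the frame of station_1 below 0.004 m and angle between the x axis of cartridge_b and the x axis of manifold, either way round below 0.1 rad and angle between cartridge_b's own z axis and vertical below 0.06 rad) or (horizontal distance between cartridge_b and station_2 below 0.004 m and z of cartridge_b in the frame of station_2 below 0.004 m and angle between the x axis of cartridge_b and the x axis of manifold, either way round below 0.1 rad and angle between cartridge_b's own z axis and vertical below 0.06 rad) or (horizontal distance between cartridge_b and station_3 below 0.004 m and z of cartridge_b in the frame of station_3 below 0.004 m and angle between the x axis of cartridge_b and the x axis of manifold, either way round below 0.1 rad and angle between cartridge_b's own z axis and vertical below 0.06 rad)) and contact force between cartridge_b and manifold below 4.2 N) or ((x of cartridge_b in the frame of tray between -0.08 and 0.08 m and y of cartridge_b in the frame of tray between -0.1 and 0.1 m and z of cartridge_b in the frame of tray below 0.015 m and angle between cartridge_b's own z axis and vertical below 0.15 rad) and contact force between cartridge_b and tray above 4.2 N)) and ((((horizontal distance between cartridge_c and station_1 below 0.004 m and z of cartridge_c in the frame of station_1 below 0.004 m and angle between the x axis of cartridge_c and the x axis of manifold, either way round below 0.1 rad and angle between cartridge_c's own z axis and vertical below 0.06 rad) or (horizontal distance between cartridge_c and station_2 below 0.004 m and z of cartridge_c in the frame of station_2 below 0.004 m and angle between the x axis of cartridge_c and the x axis of manifold, either way round below 0.1 rad and angle between cartridge_c's own z axis and vertical below 0.06 rad) or (horizontal distance between cartridge_c and station_3 below 0.004 m and z of cartridge_c in the frame of station_3 below 0.004 m and angle between the x axis of cartridge_c and the x axis of manifold, either way round below 0.1 rad and angle between cartridge_c's own z axis and vertical below 0.06 rad)) and contact force between cartridge_c and manifold below 4.2 N) or ((x of cartridge_c in the frame of tray between -0.08 and 0.08 m and y of cartridge_c in the frame of tray between -0.1 and 0.1 m and z of cartridge_c in the frame of tray below 0.015 m and angle between cartridge_c's own z axis and vertical below 0.15 rad) and contact force between cartridge_c and tray above 4.2 N)) and ((((horizontal distance between cartridge_d and station_1 below 0.004 m and z of cartridge_d in the frame of station_1 below 0.004 m and angle between the x axis of cartridge_d and the x axis of manifold, either way round below 0.1 rad and angle between cartridge_d's own z axis and vertical below 0.06 rad) or (horizontal distance between cartridge_d and station_2 below 0.004 m and z of cartridge_d in the frame of station_2 below 0.004 m and angle between the x axis of cartridge_d and the x axis of manifold, either way round below 0.1 rad and angle between cartridge_d's own z axis and vertical below 0.06 rad) or (horizontal distance between cartridge_d and station_3 below 0.004 m and z of cartridge_d in the frame of station_3 below 0.004 m and angle between the x axis of cartridge_d and the x axis of manifold, either way round below 0.1 rad and angle between cartridge_d's own z axis and vertical below 0.06 rad)) and contact force between cartridge_d and manifold below 4.2 N) or ((x of cartridge_d in the frame of tray between -0.08 and 0.08 m and y of cartridge_d in the frame of tray between -0.1 and 0.1 m and z of cartridge_d in the frame of tray below 0.015 m and angle between cartridge_d's own z axis and vertical below 0.15 rad) and contact force between cartridge_d and tray above 4.2 N)) and ((((horizontal distance between cartridge_e and station_1 below 0.004 m and z of cartridge_e in the frame of station_1 below 0.004 m and angle between the x axis of cartridge_e and the x axis of manifold, either way round below 0.1 rad and angle between cartridge_e's own z axis and vertical below 0.06 rad) or (horizontal distance between cartridge_e and station_2 below 0.004 m and z of cartridge_e in the frame of station_2 below 0.004 m and angle between the x axis of cartridge_e and the x axis of manifold, either way round below 0.1 rad and angle between cartridge_e's own z axis and vertical below 0.06 rad) or (horizontal distance between cartridge_e and station_3 below 0.004 m and z of cartridge_e in the frame of station_3 below 0.004 m and angle between the x axis of cartridge_e and the x axis of manifold, either way round below 0.1 rad and angle between cartridge_e's own z axis and vertical below 0.06 rad)) and contact force between cartridge_e and manifold below 4.2 N) or ((x of cartridge_e in the frame of tray between -0.08 and 0.08 m and y of cartridge_e in the frame of tray between -0.1 and 0.1 m and z of cartridge_e in the frame of tray below 0.015 m and angle between cartridge_e's own z axis and vertical below 0.15 rad) and contact force between cartridge_e and tray above 4.2 N)) and linear speed of each of cartridge_a, cartridge_b, cartridge_c, cartridge_d, cartridge_e below 0.02 m/s and value of joint switch below 0.2 rad), for 0.2 s.
3. the switch lever is pushed over to on (value of joint switch above 0.8 rad), for 0.2 s.
At the end, for the whole second after the job is handed in: Each fresh cartridge (rests with under 4.2 N) is on a station: within 4 mm of its point sideways, underside under 4 mm off the plate, upright, in line with the pins. Each spent one (over 4.2 N) stands upright on the tray's floor. All at rest, lever past 0.8 rad (((((horizontal distance between cartridge_a and station_1 below 0.004 m and z of cartridge_a in the frame of station_1 below 0.004 m and angle between the x axis of cartridge_a and the x axis of manifold, either way round below 0.1 rad and angle between cartridge_a's own z axis and vertical below 0.06 rad) or (horizontal distance between cartridge_a and station_2 below 0.004 m and z of cartridge_a in the frame of station_2 below 0.004 m and angle between the x axis of cartridge_a and the x axis of manifold, either way round below 0.1 rad and angle between cartridge_a's own z axis and vertical below 0.06 rad) or (horizontal distance between cartridge_a and station_3 below 0.004 m and z of cartridge_a in the frame of station_3 below 0.004 m and angle between the x axis of cartridge_a and the x axis of manifold, either way round below 0.1 rad and angle between cartridge_a's own z axis and vertical below 0.06 rad)) and contact force between cartridge_a and manifold below 4.2 N) or ((x of cartridge_a in the frame of tray between -0.08 and 0.08 m and y of cartridge_a in the frame of tray between -0.1 and 0.1 m and z of cartridge_a in the frame of tray below 0.015 m and angle between cartridge_a's own z axis and vertical below 0.15 rad) and contact force between cartridge_a and tray above 4.2 N)) and ((((horizontal distance between cartridge_b and station_1 below 0.004 m and z of cartridge_b in the frame of station_1 below 0.004 m and angle between the x axis of cartridge_b and the x axis of manifold, either way round below 0.1 rad and angle between cartridge_b's own z axis and vertical below 0.06 rad) or (horizontal distance between cartridge_b and station_2 below 0.004 m and z of cartridge_b in the frame of station_2 below 0.004 m and angle between the x axis of cartridge_b and the x axis of manifold, either way round below 0.1 rad and angle between cartridge_b's own z axis and vertical below 0.06 rad) or (horizontal distance between cartridge_b and station_3 below 0.004 m and z of cartridge_b in the frame of station_3 below 0.004 m and angle between the x axis of cartridge_b and the x axis of manifold, either way round below 0.1 rad and angle between cartridge_b's own z axis and vertical below 0.06 rad)) and contact force between cartridge_b and manifold below 4.2 N) or ((x of cartridge_b in the frame of tray between -0.08 and 0.08 m and y of cartridge_b in the frame of tray between -0.1 and 0.1 m and z of cartridge_b in the frame of tray below 0.015 m and angle between cartridge_b's own z axis and vertical below 0.15 rad) and contact force between cartridge_b and tray above 4.2 N)) and ((((horizontal distance between cartridge_c and station_1 below 0.004 m and z of cartridge_c in the frame of station_1 below 0.004 m and angle between the x axis of cartridge_c and the x axis of manifold, either way round below 0.1 rad and angle between cartridge_c's own z axis and vertical below 0.06 rad) or (horizontal distance between cartridge_c and station_2 below 0.004 m and z of cartridge_c in the frame of station_2 below 0.004 m and angle between the x axis of cartridge_c and the x axis of manifold, either way round below 0.1 rad and angle between cartridge_c's own z axis and vertical below 0.06 rad) or (horizontal distance between cartridge_c and station_3 below 0.004 m and z of cartridge_c in the frame of station_3 below 0.004 m and angle between the x axis of cartridge_c and the x axis of manifold, either way round below 0.1 rad and angle between cartridge_c's own z axis and vertical below 0.06 rad)) and contact force between cartridge_c and manifold below 4.2 N) or ((x of cartridge_c in the frame of tray between -0.08 and 0.08 m and y of cartridge_c in the frame of tray between -0.1 and 0.1 m and z of cartridge_c in the frame of tray below 0.015 m and angle between cartridge_c's own z axis and vertical below 0.15 rad) and contact force between cartridge_c and tray above 4.2 N)) and ((((horizontal distance between cartridge_d and station_1 below 0.004 m and z of cartridge_d in the frame of station_1 below 0.004 m and angle between the x axis of cartridge_d and the x axis of manifold, either way round below 0.1 rad and angle between cartridge_d's own z axis and vertical below 0.06 rad) or (horizontal distance between cartridge_d and station_2 below 0.004 m and z of cartridge_d in the frame of station_2 below 0.004 m and angle between the x axis of cartridge_d and the x axis of manifold, either way round below 0.1 rad and angle between cartridge_d's own z axis and vertical below 0.06 rad) or (horizontal distance between cartridge_d and station_3 below 0.004 m and z of cartridge_d in the frame of station_3 below 0.004 m and angle between the x axis of cartridge_d and the x axis of manifold, either way round below 0.1 rad and angle between cartridge_d's own z axis and vertical below 0.06 rad)) and contact force between cartridge_d and manifold below 4.2 N) or ((x of cartridge_d in the frame of tray between -0.08 and 0.08 m and y of cartridge_d in the frame of tray between -0.1 and 0.1 m and z of cartridge_d in the frame of tray below 0.015 m and angle between cartridge_d's own z axis and vertical below 0.15 rad) and contact force between cartridge_d and tray above 4.2 N)) and ((((horizontal distance between cartridge_e and station_1 below 0.004 m and z of cartridge_e in the frame of station_1 below 0.004 m and angle between the x axis of cartridge_e and the x axis of manifold, either way round below 0.1 rad and angle between cartridge_e's own z axis and vertical below 0.06 rad) or (horizontal distance between cartridge_e and station_2 below 0.004 m and z of cartridge_e in the frame of station_2 below 0.004 m and angle between the x axis of cartridge_e and the x axis of manifold, either way round below 0.1 rad and angle between cartridge_e's own z axis and vertical below 0.06 rad) or (horizontal distance between cartridge_e and station_3 below 0.004 m and z of cartridge_e in the frame of station_3 below 0.004 m and angle between the x axis of cartridge_e and the x axis of manifold, either way round below 0.1 rad and angle between cartridge_e's own z axis and vertical below 0.06 rad)) and contact force between cartridge_e and manifold below 4.2 N) or ((x of cartridge_e in the frame of tray between -0.08 and 0.08 m and y of cartridge_e in the frame of tray between -0.1 and 0.1 m and z of cartridge_e in the frame of tray below 0.015 m and angle between cartridge_e's own z axis and vertical below 0.15 rad) and contact force between cartridge_e and tray above 4.2 N)) and linear speed of each of cartridge_a, cartridge_b, cartridge_c, cartridge_d, cartridge_e below 0.02 m/s and value of joint switch above 0.8 rad); the robot touches nothing.
It fails at once if a bystander (relay, tweezers, solder reel, terminal strip, pressure gauge) is knocked more than 5 cm from its place (distance of any of relay, tweezers, solder_reel, terminal_strip, pressure_gauge from where it was at the start of the episode above 0.05 m).
Of cartridge_a, cartridge_b, cartridge_c, cartridge_d, cartridge_e only 4 to 5 are there at a start; the rules pass over those that are not, and their reading is None.
At some moment in a run one of cartridge_a, cartridge_b, cartridge_c, cartridge_d, cartridge_e may be knocked a few centimetres aside while the robot is not near it.
It also fails if it takes over 210 s, if anything falls off the work surface, if the arm or the gripper's body presses on something with over 40 N, if the wrist force passes 120 N, or if a joint passes its speed limit or range.

## Working session

There is one attempt and no reset: what is moved stays moved. The work goes in short steps, Python scripts to look and compute and a tool call to move; the robot and the scene stay as the last step left them, time stands still between calls to the robot, and variables do not carry over. Pictures are saved under pics/ and viewed, at most 14 in all, crops included, and the job is handed in when it is done.

Besides the shell and the picture viewer there is one more tool, called after ">>>" as a command line: name --argument value ..., lists and objects as JSON in quotes. move_arm: Moves the arm, as the interface text tells. Its arguments: {"type":"object","properties":{"deltas":{"type":"array","items":{"type":"number"}}},"required":["deltas"]}

```bash
mkdir -p pics; cat > h.py <<'E'
import numpy as np, cv2
from bench import robot
from scipy.spatial.transform import Rotation as R
def cam(s, obs=None):
    if 'T_tool_cam' in s:
        T=np.eye(4); T[:3,:3]=rot(obs); T[:3,3]=obs['tool_pos']; return T@np.array(s['T_tool_cam'])
    T=np.eye(4); o=np.array(s['orientation'],float)
    T[:3,:3]=o if o.shape==(3,3) else R.from_euler('xyz',o).as_matrix() if o.size==3 else R.from_quat(o).as_matrix()
    T[:3,3]=s['origin']; return T
def rot(obs):
    o=np.array(obs['ee_rot'],float)
    return o if o.shape==(3,3) else R.from_euler('xyz',o).as_matrix()
def f(s): return 240/np.tan(np.radians(s['fov_y'])/2)
def cloud(s,T):
    v,u=np.mgrid[0:480,0:640]; d=s['depth']; F=f(s)
    p=np.stack([(u-s['cx'])/F*d,-(v-s['cy'])/F*d,-d],-1)
    return p@T[:3,:3].T+T[:3,3]
def ray(s,T,uv,z):
    F=f(s); uv=np.atleast_2d(uv).astype(float)
    d=np.stack([(uv[:,0]-s['cx'])/F,-(uv[:,1]-s['cy'])/F,-np.ones(len(uv))],-1)@T[:3,:3].T
    return T[:3,3]+d*((z-T[2,3])/d[:,2])[:,None]
def project(s,T,P):
    q=(np.atleast_2d(P)-T[:3,3])@T[:3,:3]; F=f(s)
    return np.stack([s['cx']+F*q[:,0]/-q[:,2], s['cy']-F*q[:,1]/-q[:,2]],-1)
def save(n,im): cv2.imwrite('pics/'+n+'.png',im[...,::-1])
E
python3 - <<'E'
from h import *
o=robot.get_obs(); print({k:np.round(v,3) for k,v in o.items()})
for n in('scene','side','wrist'):
    s=robot.snapshot(n); save(n,s['image']); print(n,{k:v for k,v in s.items() if k not in('image','depth')}, (s['depth']>0).mean())
    np.save(n+'.npy',s,allow_pickle=True)
E
```

```text
{'time': np.float64(0.0), 'joint_positions': array([-1.313,  0.088,  1.372,  0.   ,  1.684, -0.103]), 'qvel': array([-0.001,  0.   , -0.002,  0.   , -0.001, -0.001]), 'joint_torque': array([ 2.0000e-03, -3.4018e+01, -3.0242e+01,  7.2000e-02,  3.3000e-02,
       -0.0000e+00]), 'tool_pos': array([ 0.194, -0.514,  0.204]), 'ee_rot': array([-3.139, -0.   ,  0.361]), 'wrist_force': array([-0.59 , -0.042, -0.07 ]), 'wrist_torque': array([ 0.025,  0.004, -0.035]), 'finger_force': np.float64(0.0), 'width': np.float64(0.094)}
scene {'fov_y': 47.422406847838815, 'cx': 317.1105293415501, 'cy': 236.32415601675243, 'origin': array([-0.31565485, -0.61088889,  0.57730442]), 'orientation': array([ 1.15967638, -0.0089735 , -0.93961609])} 0.9960872395833333
side {'fov_y': 56.17405528376996, 'cx': 312.19000264929474, 'cy': 241.2831519686636, 'origin': array([0.5018848 , 0.92772785, 0.4587599 ]), 'orientation': array([ 1.18526958, -0.02358663, -3.07039439])} 0.9957877604166666
wrist {'fov_y': 69.09394254433128, 'cx': 319.17459550629155, 'cy': 240.68787340354532, 'T_tool_cam': array([[ 3.41658301e-04,  9.60733891e-01,  2.77471212e-01,
         8.21185695e-02],
       [ 9.99999931e-01, -2.87067667e-04, -2.37367474e-04,
         4.24451995e-04],
       [-1.48393964e-04,  2.77471274e-01, -9.60733923e-01,
        -1.79837545e-01],
       [ 0.00000000e+00,  0.00000000e+00,  0.00000000e+00,
         1.00000000e+00]])} 0.9961783854166667
```

View pics/scene.png

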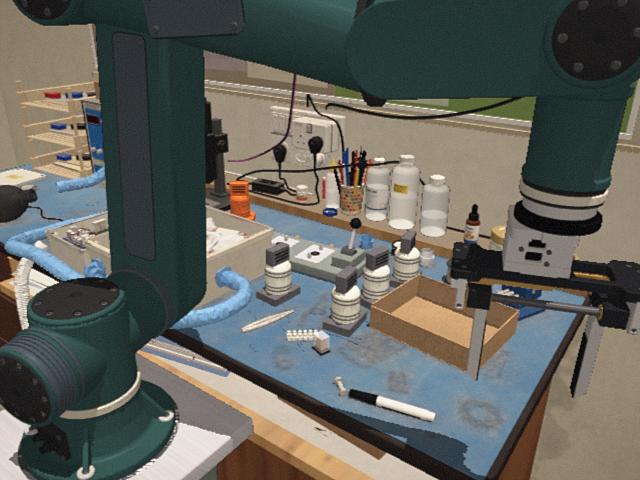

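View pics/side.png

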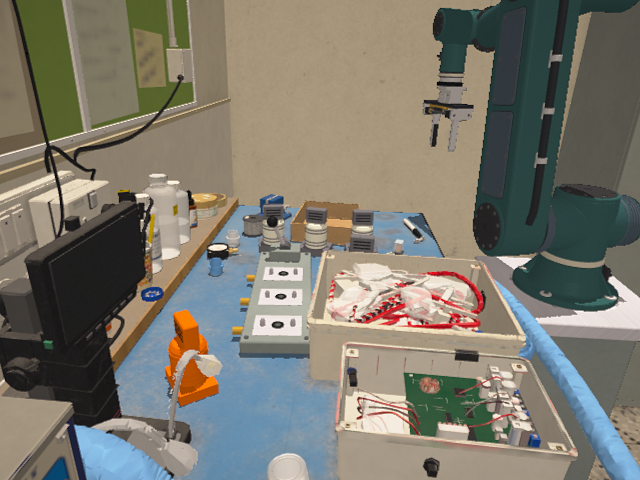

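The scene view shows four white/grey cartridges at about px (278,275), (345,305), (376,275) and (406,258). The orange look-alike at (240,200) is to be left alone. The lever ball is at (355,224) and the tray at (440,320). The side view shows the manifold stations at (283,273), (280,297) and (277,325), with bins beside it. Next I'll build a top-down map from the depth.

```bash
python3 - <<'E'
from h import *
# ortho: x 0.1..0.9 (up), y -0.7..0.7 -> 2mm/px
W,H=560,400
img=np.zeros((H,W,3),np.uint8); hz=np.full((H,W),-1.)
for n in('scene','side','wrist'):
    s=np.load(n+'.npy',allow_pickle=True).item(); T=cam(s,robot.get_obs()); P=cloud(s,T).reshape(-1,3); C=s['image'].reshape(-1,3)
    ok=(s['depth'].reshape(-1)>0.05)&(P[:,2]<0.19)&(P[:,2]>-.02); P=P[ok];C=C[ok]
    r=((0.9-P[:,0])/.002).astype(int); c=((0.5-P[:,1])/.002).astype(int)
    ok=(r>=0)&(r<H)&(c>=0)&(c<W)
    o=np.argsort(P[ok,2]); r,c,P,C=r[ok][o],c[ok][o],P[ok][o],C[ok][o]
    up=P[:,2]>hz[r,c]; r,c,P,C=r[up],c[up],P[up],C[up]
    img[r,c]=C; hz[r,c]=P[:,2]
    b=(np.abs(P[:,2])<.02); print(n,'bench z med',np.median(P[b,2]))
np.save('hz.npy',hz)
hh=cv2.applyColorMap(np.clip((hz+.02)/.21*255,0,255).astype(np.uint8),cv2.COLORMAP_JET)[...,::-1]
out=np.hstack([img[:, :400],hh[:,:400]])
for k in range(0,800,50): cv2.line(out,(k,0),(k,4),(255,255,255),1)
for k in range(0,400,50): cv2.line(out,(0,k),(4,k),(255,255,255),1)
save('ortho',out)
E
```

```text
scene bench z med 0.002048082998369616
side bench z med 0.003927139521626322
wrist bench z med 0.0028024167691874102
```

View pics/ortho.png

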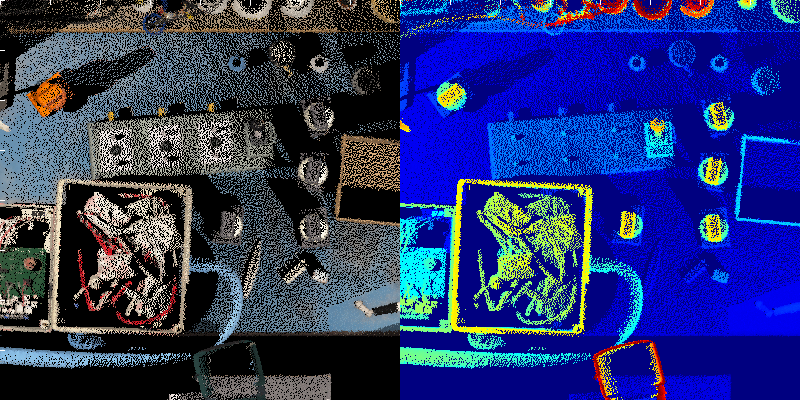

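The map (2 mm/px) places the cartridges near (0.456, 0.04), (0.45, -0.126), (0.564, -0.126) and (0.67, -0.138). The manifold runs from about (0.60, 0.27) to the switch at (0.64, -0.02), with a yaw of about 0.1. The tray lies beyond y = -0.18. I'll move to an overview pose with the wrist camera, well above everything.

```bash
cat >> h.py <<'E'
def delta(x,y,z,yaw):
    o=robot.get_obs(); A=rot(o); B=R.from_euler('xyz',[np.pi,0,yaw]).as_matrix()
    rv=R.from_matrix(A.T@B).as_rotvec(); t=A.T@(np.array([x,y,z])-o['tool_pos'])*100
    print('delta',np.round(rv,3),np.round(t,2),'| F',np.round(o['wrist_force'],2),'w',round(float(o['width']),4),'q',np.round(o['joint_positions'],2),'t',round(float(o['time']),2), 'tcp',np.round(o['tool_pos'],4),'rpy',np.round(o['ee_rot'],4))
def wsnap(name=None):
    o=robot.get_obs(); s=robot.snapshot('wrist'); T=cam(s,o)
    if name: save(name,s['image'])
    return s,T
E
python3 -c "
from h import *
delta(.52,-.04,.30,.1)"
```

```text
delta [-0.002  0.     0.261] [ 47.24 -32.87  -9.48] | F [-0.34 -0.87  0.94] w 0.0941 q [-1.31  0.09  1.37 -0.    1.68 -0.1 ] t 0.15 tcp [ 0.194  -0.5142  0.2046] rpy [-3.1399e+00 -2.0000e-04  3.6080e-01]
```

>>> move_arm --deltas '[0,0,0.26,47.2,-32.9,-9.5,-1,0,0,0.26,47.2,-32.9,-9.5,-1,0,0,0.26,47.2,-32.9,-9.5,-1,0,0,0.26,47.2,-32.9,-9.5,-1,0,0,0.26,47.2,-32.9,-9.5,-1,0,0,0.26,47.2,-32.9,-9.5,-1,0,0,0.26,47.2,-32.9,-9.5,-1,0,0,0.26,47.2,-32.9,-9.5,-1]'

```text
time: 0.95
tool_pos: [0.4177, -0.1877, 0.2708]
ee_rot: [3.141, -0.0, 0.101]
wrist_force: [1.3, -0.3, -0.8]
width: 0.0943
finger_force: 0.0
```

```bash
python3 -c "
from h import *
delta(.52,-.04,.30,.1)"
```

```text
delta [ 0.    -0.     0.001] [ 11.66 -13.66  -2.93] | F [ 1.31 -0.27 -0.85] w 0.0943 q [-0.55 -0.12  1.45 -0.    1.81  0.92] t 0.95 tcp [ 0.4177 -0.1877  0.2708] rpy [ 3.1413e+00 -1.0000e-04  1.0060e-01]
```

>>> move_arm --deltas '[0,0,0,11.7,-13.7,-3,-1,0,0,0,11.7,-13.7,-3,-1,0,0,0,11.7,-13.7,-3,-1,0,0,0,11.7,-13.7,-3,-1,0,0,0,11.7,-13.7,-3,-1,0,0,0,11.7,-13.7,-3,-1]'

```text
time: 1.55
tool_pos: [0.5196, -0.0412, 0.3]
ee_rot: [3.141, 0.002, 0.102]
wrist_force: [-0.1, -0.3, -0.3]
width: 0.0942
finger_force: 0.0
```

```bash
python3 -c "
from h import *
s,T=wsnap('w1'); np.save('w1.npy',dict(s,T=T),allow_pickle=True)
o=robot.get_obs(); print(o['tool_pos'],o['ee_rot'],o['qvel'])"
```

```text
[ 0.51927943 -0.04198384  0.29999457] [3.14118062e+00 1.44454726e-03 1.00533745e-01] [-0.0235982  -0.01087251  0.00842729  0.00227865  0.0003735   0.00318378]
```

View pics/w1.png

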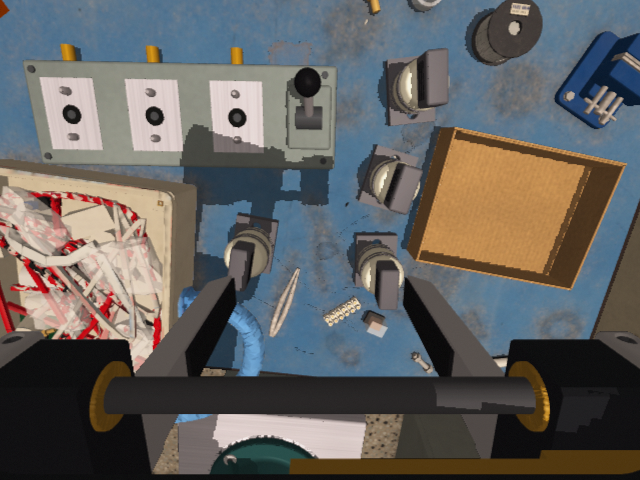

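The wrist overview shows the manifold stations with black centres at px (72,115), (155,116) and (238,118), and the lever ball at (307,82). The cartridges are at (415,80), (393,178), (380,265) and (248,250), and the tray is at (515,205). The blue gauge, reel, tweezers, strip and relay are clear. All four cartridges are white and grey, so there are exactly four candidates. Now I'll measure them.

```bash
python3 - <<'E'
from h import *
s=np.load('w1.npy',allow_pickle=True).item(); T=s['T']; P=cloud(s,T); im=s['image']
z=P[...,2]; b=(abs(z)<.01); print('bench',np.median(z[b]))
# black discs -> station points
print('discs', np.round(ray(s,T,[(72,115),(155,116),(238,118)],.03),4).tolist())
# white label plates
hsv=cv2.cvtColor(im,cv2.COLOR_RGB2HSV)
m=((hsv[...,1]<45)&(hsv[...,2]>150)&(abs(z-.03)<.012)).astype(np.uint8); m[:, :20]=0
m=cv2.morphologyEx(m,cv2.MORPH_CLOSE,np.ones((25,25)))
cs,_=cv2.findContours(m,0,2)
for c in cs:
    if cv2.contourArea(c)>1500 and c[:,0,1].max()<170:
        q=ray(s,T,c[:,0],.03)[:,:2]; (cx,cy),wh,a=cv2.minAreaRect((q*1000).astype(np.float32)); print('label',cx,cy,wh,a)
# lugs
def rects(lo,hi,name,amin,x0=.3,x1=.76,y0=-.45,y1=.4):
    m=((z>lo)&(z<hi)&(P[...,0]>x0)&(P[...,0]<x1)&(P[...,1]>y0)&(P[...,1]<y1)).astype(np.uint8); m[300:]=0
    m=cv2.morphologyEx(m,cv2.MORPH_OPEN,np.ones((3,3)))
    for c in cv2.findContours(m,0,1)[0]:
        if cv2.contourArea(c)>amin:
            mm=np.zeros_like(m); cv2.drawContours(mm,[c],-1,1,-1); q=P[(mm>0)&(m>0)]
            (cx,cy),wh,a=cv2.minAreaRect((q[:,:2]*1000).astype(np.float32)); print(name,np.round([cx,cy,*wh,a],1),'z',np.median(q[:,2]).round(4),'px',c[:,0].mean(0).round())
rects(.110,.125,'lug',60)
rects(.046,.062,'tray',100,y1=-.15)
rects(.026,.034,'plate',3000,y0=-.08)
rects(.115,.132,'ball',20,x0=.62,y0=-.06,y1=.03)
m=(z>.0385)&(z<.05)&(P[...,0]>.55)&(P[...,0]<.68)&(P[...,1]>.03)&(P[...,1]<.32)
n,l,st,ce=cv2.connectedComponentsWithStats(m.astype(np.uint8))
for i in range(1,n):
    if st[i,4]>8: print('pin',ce[i].round(1),st[i,4],np.round(P[l==i].mean(0),4), np.round(ray(s,T,ce[i],.044)[0],4))
E
```

```text
bench 0.002451088562375081
discs [[0.5993, 0.2688, 0.03], [0.6085, 0.1684, 0.03], [0.6165, 0.0679, 0.03]]
label 597.4310302734375 218.71554565429688 (97.68607330322266, 164.2606658935547) 4.822763919830322
label 623.0742797851562 27.76123809814453 (106.71602630615234, 148.4725799560547) 5.388955116271973
lug [ 453.4 -128.1   37.    22.5    6.2] z 0.1161 px [389. 284.]
lug [454.   43.   22.3  49.2  85.3] z 0.1162 px [239. 268.]
lug [511.2 179.3 217.3 102.   52.6] z 0.1125 px [115. 208.]
lug [ 560.8 -127.8   22.7   50.    79.8] z 0.1163 px [405. 189.]
lug [645.8 -17.8  10.8  24.2  12.4] z 0.1222 px [308.  90.]
lug [ 670.6 -139.3   50.3   22.3   11.4] z 0.1164 px [436.  77.]
tray [ 538.4 -288.5  217.9  169.9   84.6] z 0.0519 px [523. 188.]
tray [ 703.1 -360.2   75.7   38.    27.5] z 0.0542 px [619.  72.]
tray [ 754.2 -233.4   11.1   25.5    4.7] z 0.0472 px [517.  12.]
plate [611.9 133.6 120.  370.1   4.8] z 0.0308 px [211. 113.]
ball [653.1 -16.5  25.6  24.    6. ] z 0.1258 px [307.  82.]
pin [62.9 89.7] 50 [0.6264 0.2684 0.0423] [0.6263 0.2672 0.044 ]
pin [149.2  91.5] 51 [0.6347 0.1691 0.0419] [0.6346 0.1681 0.044 ]
pin [234.4  93.1] 49 [0.6431 0.0703 0.0423] [0.6429 0.0699 0.044 ]
pin [ 71.2 136.2] 52 [0.5749 0.2641 0.0418] [0.575  0.2626 0.044 ]
pin [154.2 137.9] 44 [0.5831 0.1646 0.0423] [0.5832 0.1638 0.044 ]
pin [236.7 139.3] 45 [0.5917 0.0657 0.0424] [0.5917 0.0654 0.044 ]
```

```bash
python3 - <<'E'
from h import *
delta(.70,-.014,.20,.084); delta(.70,-.014,.095,.084); delta(.6128,-.0215,.095,.084)
s=np.load('w1.npy',allow_pickle=True).item(); P=cloud(s,s['T']); z=P[...,2]
q=P[(z>.11)&(z<.124)&(abs(P[...,0]-.45)<.05)&(abs(P[...,1]+.128)<.045)]
print(cv2.minAreaRect((q[:,:2]*1000).astype(np.float32)))
E
```

```text
delta [0.    0.001 0.017] [18.28 -0.97  9.97] | F [ 0.21 -0.75 -0.51] w 0.0943 q [-0.19  0.02  1.25 -0.    1.87  1.28] t 1.6 tcp [ 0.5193 -0.042   0.3   ] rpy [3.1412e+00 1.4000e-03 1.0050e-01]
delta [0.    0.001 0.017] [18.29 -0.98 20.47] | F [ 0.21 -0.75 -0.51] w 0.0943 q [-0.19  0.02  1.25 -0.    1.87  1.28] t 1.6 tcp [ 0.5193 -0.042   0.3   ] rpy [3.1412e+00 1.4000e-03 1.0050e-01]
delta [0.    0.001 0.017] [ 9.54 -1.11 20.49] | F [ 0.21 -0.75 -0.51] w 0.0943 q [-0.19  0.02  1.25 -0.    1.87  1.28] t 1.6 tcp [ 0.5193 -0.042   0.3   ] rpy [3.1412e+00 1.4000e-03 1.0050e-01]
((447.08056640625, -128.57786560058594), (49.64964294433594, 22.412723541259766), 4.814992427825928)
```

>>> move_arm --deltas '[0,0,0.017,18.3,-1,10,1,0,0,0.017,18.3,-1,10,1,0,0,0.017,18.3,-1,10,1,0,0,0.017,18.3,-1,10,1,0,0,0.017,18.3,-1,10,1,0,0,0.017,18.3,-1,15,1,0,0,0.017,18.3,-1,20.5,1,0,0,0.017,18.3,-1,20.5,1]'

```text
time: 2.4
tool_pos: [0.6944, -0.0145, 0.0867]
ee_rot: [-3.139, 0.017, 0.082]
wrist_force: [-1.4, -1.1, -1.2]
width: 0.0329
finger_force: 0.0
```

```bash
python3 - <<'E'
from h import *
delta(.6128,-.0215,.095,.084)
E
```

```text
delta [-0.003  0.017 -0.002] [-8.2   0.03 -0.69] | F [-1.41 -1.15 -1.23] w 0.0329 q [-0.1   0.47  1.14 -0.    1.56  1.39] t 2.4 tcp [ 0.6944 -0.0145  0.0867] rpy [-3.139   0.017   0.0816]
```

>>> move_arm --deltas '[0,0,0,0,0,0,1,0,0,0,0,0,0,1,0,0,0,-2,0,0,1,0,0,0,-4,0,0,1,0,0,0,-5.5,0,0,1,0,0,0,-7,0,0,1,0,0,0,-8,0,0,1,0,0,0,-8,0,0,1]'

```text
time: 3.2
tool_pos: [0.6221, -0.0203, 0.0995]
ee_rot: [3.14, -0.006, 0.083]
wrist_force: [0.1, -0.7, 0.1]
width: 0.0008
finger_force: 0.0
```

```bash
python3 - <<'E'
from h import *
delta(.6128,-.0215,.095,.084)
s,T=wsnap(); P=cloud(s,T); im=s['image'].max(-1)
m=(im<60)&(P[...,2]>.09)&(P[...,2]<.14)&(abs(P[...,1]+.02)<.03)&(abs(P[...,0]-.62)<.1)
ys,xs=np.where(m); print(len(ys), P[m].mean(0) if len(ys) else '', xs.mean(),ys.mean())
save('w2',s['image'])
E
```

```text
delta [ 0.001 -0.006 -0.001] [-0.94  0.04  0.45] | F [ 0.11 -0.69  0.08] w 0.0008 q [-0.12  0.28  1.35 -0.    1.5   1.36] t 3.2 tcp [ 0.6221 -0.0203  0.0995] rpy [ 3.1402 -0.0058  0.0834]
342 [ 0.62449425 -0.02026677  0.12640767] 319.2543859649123 311.4561403508772
```

View pics/w2.png

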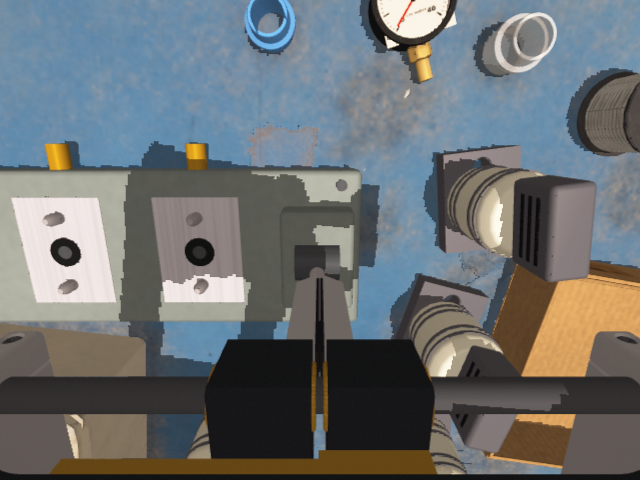

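>>> move_arm --deltas '[0,0,0,-0.6,0,0,1,0,0,0,-1.0,0,0,1,0,0,0,-1.0,0,0,1,0,0,0,-1.0,0,0,1]'

```text
time: 3.65
tool_pos: [0.6126, -0.0205, 0.0961]
ee_rot: [3.142, -0.003, 0.084]
wrist_force: [4.4, 0.4, 0.3]
width: 0.0006
finger_force: 2.5
```

```bash
python3 - <<'E'
from h import *
delta(.6128,-.0215,.095,.084)
s=robot.snapshot('scene'); T=cam(s); P=cloud(s,T); im=s['image'].max(-1)
m=(im<70)&(P[...,2]>.09)&(P[...,2]<.14)&(abs(P[...,1]+.02)<.03)&(abs(P[...,0]-.6)<.06)
print(m.sum(),P[m].mean(0),P[m].min(0),P[m].max(0))
u,v=project(s,T,[.6,-.02,.11])[0].astype(int)
save('s2',cv2.resize(s['image'][v-70:v+70,u-90:u+90],None,fx=3,fy=3))
E
```

```text
delta [ 0.    -0.003 -0.   ] [0.01 0.1  0.11] | F [4.45 0.41 0.34] w 0.0006 q [-0.13  0.27  1.38  0.    1.49  1.36] t 3.65 tcp [ 0.6126 -0.0205  0.0961] rpy [ 3.1415 -0.0032  0.0839]
112 [ 0.58375111 -0.02478176  0.11883859] [ 0.57376406 -0.03464333  0.10521015] [ 0.60650353 -0.0133134   0.1370921 ]
```

View pics/s2.png

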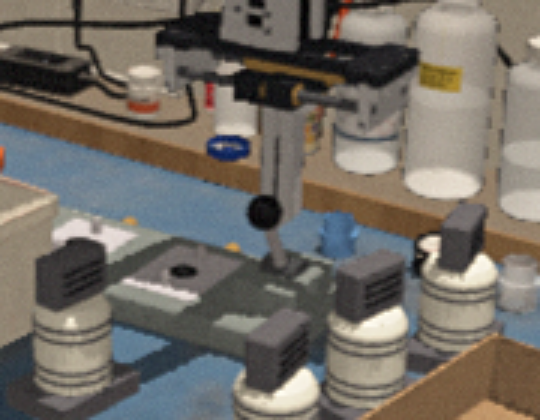

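The lever is over towards the robot, with its ball at crop px (265,210) and 4.4 N against the stop. I'll back off, rise, and go above the left cartridge.

```bash
python3 - <<'E'
from h import *
delta(.454,.043,.23,-.082)
E
```

```text
delta [-0.    -0.003  0.166] [-15.23  -7.66 -13.44] | F [5.46 1.24 0.88] w 0.0006 q [-0.13  0.27  1.38  0.    1.49  1.36] t 3.7 tcp [ 0.6126 -0.0205  0.0961] rpy [ 3.1415 -0.0032  0.084 ]
```

>>> move_arm --deltas '[0,0,0,2.5,0,0,1,0,0,0,2.5,0,-5,1,0,0,0,2.5,0,-10,0.5,0,0,0,0,0,-13.5,0,0,0,0.166,-15,-7.7,-13.5,0,0,0,0.166,-15,-7.7,-13.5,0,0,0,0.166,-15,-7.7,-13.5,0,0,0,0.166,-15,-7.7,-13.5,0]'

```text
time: 4.5
tool_pos: [0.4505, 0.0446, 0.2302]
ee_rot: [3.141, 0.004, -0.081]
wrist_force: [0.5, -0.3, 0.4]
width: 0.045
finger_force: 0.0
```

```bash
cat >> h.py <<'E'
def lugs(s,T):
    P=cloud(s,T); z=P[...,2]; out=[]
    x,y=P[...,0],P[...,1]
    m=((z>.107)&(z<.123)&(x>.35)&(x<.76)&(y>-.42)&(y<.3)&~((x<.56)&(y>.09))).astype(np.uint8)
    m=cv2.morphologyEx(m,cv2.MORPH_OPEN,np.ones((3,3)))
    for c in cv2.findContours(m,0,1)[0]:
        if cv2.contourArea(c)>60:
            mm=np.zeros_like(m); cv2.drawContours(mm,[c],-1,1,-1); q=P[(mm>0)&(m>0)]
            (cx,cy),(w,h),a=cv2.minAreaRect((q[:,:2]*1000).astype(np.float32))
            if w<h: a+=90; w,h=h,w
            a=(a+90)%180-90
            print('lug',np.round([cx,cy,w,h],1),'yaw',round(np.radians(a),3),'z',np.median(q[:,2]).round(4))
E
python3 - <<'E'
from h import *
delta(.454,.043,.086,-.082); s,T=wsnap(); lugs(s,T)
E
```

```text
delta [0.001 0.004 0.001] [ 0.42  0.12 14.41] | F [ 0.46 -0.29  0.37] w 0.045 q [-0.03 -0.13  1.54 -0.    1.74  1.63] t 4.5 tcp [0.4505 0.0446 0.2302] rpy [ 3.1411  0.0044 -0.0808]
lug [453.5  43.   49.5  22.6] yaw -0.083 z 0.1163
lug [ 447.  -127.9   49.9   23.2] yaw 0.111 z 0.1161
lug [ 560.9 -126.9   50.2   22.9] yaw -0.186 z 0.1162
lug [587.1 -18.3  25.7  15.8] yaw 0.872 z 0.1195
```

>>> move_arm --deltas '[0,0,0,0.1,0,5,0,0,0,0,0.1,0,10,0,0,0,0,0.1,0,13,0,0,0,0,0.1,0,14.3,0,0,0,0,0.1,0,14.3,0,0,0,0,0.1,0,14.3,0]'

```text
time: 5.15
tool_pos: [0.4573, 0.0432, 0.0889]
ee_rot: [3.141, -0.002, -0.082]
wrist_force: [0.9, -0.1, 0.0]
width: 0.0469
finger_force: 0.0
```

```bash
python3 - <<'E'
from h import *
delta(.4535,.043,.086,-.082)
E
```

```text
delta [ 0.    -0.002 -0.   ] [-0.38  0.05  0.29] | F [ 0.9  -0.08  0.04] w 0.0469 q [-0.03 -0.06  1.76 -0.    1.45  1.62] t 5.15 tcp [0.4573 0.0432 0.0889] rpy [ 3.1414e+00 -1.6000e-03 -8.2400e-02]
```

>>> move_arm --deltas '[0,0,0,-0.2,0,0.2,0,0,0,0,-0.2,0,0.2,0,0,0,0,-0.2,0,0.2,0,0,0,0,-0.2,0,0.2,0]'

```text
time: 5.55
tool_pos: [0.4547, 0.0436, 0.0863]
ee_rot: [3.142, -0.001, -0.082]
wrist_force: [-0.3, -0.1, 0.6]
width: 0.0469
finger_force: 0.0
```

```bash
python3 - <<'E'
from h import *
delta(.4535,.043,.086,-.082)
E
```

```text
delta [ 0.    -0.001 -0.   ] [-0.11  0.07  0.03] | F [-0.33 -0.13  0.61] w 0.0469 q [-0.03 -0.07  1.77 -0.    1.44  1.62] t 5.55 tcp [0.4547 0.0436 0.0863] rpy [ 3.1416e+00 -1.4000e-03 -8.2200e-02]
```

Close, then lift and weigh.

>>> move_arm --deltas '[0,0,0,-0.1,0,0,1,0,0,0,-0.1,0,0,1,0,0,0,-0.1,0,0,1,0,0,0,-0.1,0,0,1,0,0,0,-0.1,0,0,1,0,0,0,-0.1,0,-3,1,0,0,0,-0.1,0,-8,1,0,0,0,-0.1,0,-13,1]'

```text
time: 6.35
tool_pos: [0.4514, 0.0437, 0.2139]
ee_rot: [3.141, 0.007, -0.082]
wrist_force: [1.9, -0.1, -5.2]
width: 0.0217
finger_force: 30.0
```

>>> move_arm --deltas '[0,0,0,0,0,0,1,0,0,0,0,0,0,1,0,0,0,0,0,0,1]'

```text
time: 6.65
tool_pos: [0.4514, 0.0437, 0.2119]
ee_rot: [3.141, 0.007, -0.082]
wrist_force: [0.3, 0.6, -7.1]
width: 0.0217
finger_force: 30.0
```

```bash
python3 - <<'E'
from h import *
fs=[robot.get_obs()['wrist_force'].round(2).tolist()]
s,T=wsnap('held'); fs.append(robot.get_obs()['wrist_force'].round(2).tolist()); print(fs)
delta(.6174,.068,.2,.084)
# held lug in tool frame
o=robot.get_obs(); P=cloud(s,T); q=(P-o['tool_pos'])@rot(o); im=s['image']
m=(abs(q[...,0])<.04)&(abs(q[...,1])<.011)&(q[...,2]>-.038)&(q[...,2]<-.02)
v=q[m]; print(len(v), np.percentile(v[:,2],[5,50,95]), v[:,0].min(),v[:,0].max(),np.percentile(v[:,0],[1,99]))
E
```

```text
[[0.34, 0.58, -7.1], [0.24, 0.45, -6.61]]
delta [-0.     0.007 -0.166] [16.36 -3.78  1.04] | F [ 0.24  0.45 -6.61] w 0.0218 q [-0.03 -0.13  1.57 -0.    1.71  1.62] t 6.7 tcp [0.4513 0.0437 0.2117] rpy [ 3.1411  0.0074 -0.0822]
4500 [-0.03215193 -0.03102523 -0.02728374] -0.025152670582074755 0.025281848902018216 [-0.0235266   0.02483659]
```

View pics/held.png

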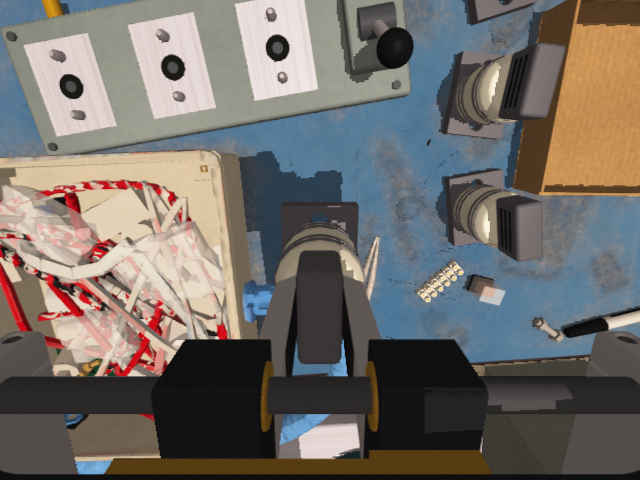

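The wrist reads about -6.8 N, so this one is spent. The lug sits centred in the fingers at px (320,305). Next is the tray's far half.

```bash
python3 - <<'E'
from h import *
delta(.5342,-.3333,.26,-.094)
E
```

```text
delta [0.001 0.007 0.012] [11.32 36.9  -4.9 ] | F [ 0.24  0.45 -6.61] w 0.0218 q [-0.03 -0.13  1.57 -0.    1.71  1.62] t 6.7 tcp [0.4513 0.0437 0.2117] rpy [ 3.1411  0.0074 -0.0822]
```

>>> move_arm --deltas '[0,0,0,0,0,-5,1,0,0,0.012,11.3,36.9,-5,1,0,0,0.012,11.3,36.9,-5,1,0,0,0.012,11.3,36.9,-5,1,0,0,0.012,11.3,36.9,-5,1,0,0,0.012,11.3,36.9,-5,1,0,0,0.012,11.3,36.9,-5,1,0,0,0.012,11.3,36.9,-5,1]'

```text
time: 7.5
tool_pos: [0.5272, -0.2998, 0.2618]
ee_rot: [-3.138, 0.005, -0.094]
wrist_force: [1.1, 1.3, -6.0]
width: 0.0221
finger_force: 30.0
```

```bash
python3 - <<'E'
from h import *
delta(.5342,-.3333,.09,-.094)
E
```

```text
delta [-0.003  0.005 -0.   ] [ 1.1   3.33 17.16] | F [ 1.14  1.34 -5.97] w 0.0221 q [-0.61  0.22  1.11  0.    1.82  1.05] t 7.5 tcp [ 0.5272 -0.2998  0.2618] rpy [-3.1384  0.0051 -0.0945]
```

>>> move_arm --deltas '[0,0,0,1,3.3,0,1,0,0,0,1,3.3,0,1,0,0,0,1,3.3,4,1,0,0,0,1,3.3,8,1,0,0,0,1,3.3,12,1,0,0,0,1,3.3,14.5,1,0,0,0,1,3.3,15.5,1,0,0,0,1,3.3,15.5,1]'

```text
time: 8.3
tool_pos: [0.533, -0.3302, 0.1066]
ee_rot: [-3.137, 0.006, -0.094]
wrist_force: [-0.1, -0.6, -5.7]
width: 0.0218
finger_force: 30.0
```

```bash
python3 - <<'E'
from h import *
delta(.5342,-.3333,.09,-.094)
E
```

```text
delta [-0.004  0.006  0.   ] [0.16 0.3  1.66] | F [-0.06 -0.58 -5.67] w 0.0218 q [-0.65  0.3   1.32  0.    1.53  1.02] t 8.3 tcp [ 0.533  -0.3302  0.1066] rpy [-3.1375  0.0065 -0.0938]
```

>>> move_arm --deltas '[0,0,0,0,0,0.8,1,0,0,0,0,0,1.5,1,0,0,0,0,0,1.7,1,0,0,0,0,0,1.7,1]'

```text
time: 8.7
tool_pos: [0.5348, -0.3321, 0.0938]
ee_rot: [3.141, -0.0, -0.094]
wrist_force: [-0.3, 0.3, -6.4]
width: 0.0216
finger_force: 30.0
```

>>> move_arm --deltas '[0,0,0,0,0,0,0,0,0,0,0,0,0,0,0,0,0,0,0,0,0,0,0,0,0,0,-4,0,0,0,0,0,0,-9,0,0,0,0,0,0,-14,0,0,0,0,0,0,-14,0]'

```text
time: 9.4
tool_pos: [0.5379, -0.3343, 0.2454]
ee_rot: [3.131, -0.017, -0.094]
wrist_force: [1.0, 0.2, 0.5]
width: 0.0472
finger_force: 0.0
```

```bash
python3 - <<'E'
from h import *
s,T=wsnap(); lugs(s,T); delta(.5608,-.127,.23,-.182)
E
```

```text
lug [ 453.3 -128.9   37.4   22.9] yaw 0.088 z 0.1161
lug [ 534.6 -332.5   49.5   22.8] yaw -0.102 z 0.1192
lug [ 560.6 -128.6   50.4   23. ] yaw -0.18 z 0.1161
lug [ 670.4 -140.7   50.4   23. ] yaw 0.22 z 0.1162
delta [ 0.007 -0.012  0.088] [  0.43 -20.8    0.96] | F [ 0.68  0.11 -0.14] w 0.0474 q [-0.65  0.26  1.1  -0.    1.77  1.02] t 9.45 tcp [ 0.5368 -0.3336  0.2411] rpy [ 3.1345 -0.0115 -0.0941]
```

Standing upright in the tray (lug top at 0.119). Next is the cartridge at (0.561, -0.127).

>>> move_arm --deltas '[0,0,0.088,0.4,-20.8,0.6,0,0,0,0.088,0.4,-20.8,0.6,0,0,0,0.088,0.4,-20.8,0.6,0,0,0,0.088,0.4,-20.8,0.6,0,0,0,0.088,0.4,-20.8,0.6,0,0,0,0.088,0.4,-20.8,6,0,0,0,0.088,0.4,-20.8,6,0,0,0,0.088,0.4,-20.8,6,0]'

```text
time: 10.25
tool_pos: [0.5567, -0.1256, 0.171]
ee_rot: [-3.141, 0.006, -0.183]
wrist_force: [0.5, -0.0, 0.5]
width: 0.0472
finger_force: 0.0
```

```bash
python3 - <<'E'
from h import *
s,T=wsnap(); lugs(s,T); delta(.5607,-.1275,.086,-.182)
E
```

```text
lug [ 460.4 -127.8   23.6   22.3] yaw 0.112 z 0.1157
lug [593.6 -26.   25.2  16.3] yaw 0.597 z 0.119
lug [ 561.1 -128.    49.5   23.2] yaw -0.184 z 0.1163
lug [ 534.5 -331.6   49.9   23.6] yaw -0.095 z 0.1189
lug [ 670.5 -139.8   50.3   23.2] yaw 0.206 z 0.1164
delta [ 0.     0.001 -0.001] [0.26 0.08 8.78] | F [-0.26 -0.33  1.02] w 0.0472 q [-0.32  0.15  1.37 -0.    1.63  1.43] t 10.3 tcp [ 0.5583 -0.1263  0.1738] rpy [ 3.1413e+00  5.0000e-04 -1.8330e-01]
```

>>> move_arm --deltas '[0,0,0,0.2,0.1,4,0,0,0,0,0.2,0.1,7.5,0,0,0,0,0.2,0.1,8.7,0,0,0,0,0.2,0.1,8.7,0,0,0,0,0.2,0.1,8.7,0,0,0,0,0.2,0.1,8.7,0]'

```text
time: 10.9
tool_pos: [0.562, -0.1275, 0.0898]
ee_rot: [3.141, -0.005, -0.182]
wrist_force: [-0.2, -0.9, -0.2]
width: 0.0469
finger_force: 0.0
```

```bash
python3 - <<'E'
from h import *
delta(.561,-.128,.086,-.182)
E
```

```text
delta [ 0.001 -0.005 -0.   ] [-0.1   0.07  0.38] | F [-0.18 -0.87 -0.19] w 0.0469 q [-0.32  0.19  1.49 -0.    1.46  1.43] t 10.9 tcp [ 0.562  -0.1275  0.0898] rpy [ 3.1408 -0.0055 -0.1824]
```

>>> move_arm --deltas '[0,0,0,-0.1,0,0.3,0,0,0,0,-0.1,0,0.3,1,0,0,0,-0.1,0,0.3,1,0,0,0,-0.1,0,0.3,1,0,0,0,-0.1,0,0.3,1,0,0,0,-0.1,0,0.3,1,0,0,0,-0.1,0,0.3,1]'

```text
time: 11.6
tool_pos: [0.5591, -0.1266, 0.0836]
ee_rot: [3.141, 0.0, -0.182]
wrist_force: [-0.2, -0.8, -0.4]
width: 0.0215
finger_force: 30.0
```

```bash
python3 - <<'E'
from h import *
delta(.561,-.128,.086,-.182)
E
```

```text
delta [ 0.  0. -0.] [ 0.22  0.1  -0.24] | F [-0.19 -0.81 -0.37] w 0.0215 q [-0.32  0.19  1.5  -0.    1.45  1.43] t 11.6 tcp [ 0.5591 -0.1266  0.0836] rpy [ 3.1414e+00  1.0000e-04 -1.8230e-01]
```

>>> move_arm --deltas '[0,0,0,0,0,-4,1,0,0,0,0,0,-9,1,0,0,0,0,0,-14,1,0,0,0,0,0,-18,1,0,0,0,0,0,-18,1,0,0,0,0,0,-18,1,0,0,0,0,0,-18,1,0,0,0,0,0,-18,1]'

```text
time: 12.4
tool_pos: [0.558, -0.1261, 0.26]
ee_rot: [-3.141, 0.006, -0.182]
wrist_force: [-0.2, 0.1, -3.2]
width: 0.022
finger_force: 30.0
```

```bash
cat >> h.py <<'E'
def held():
    s,T=wsnap(); o=robot.get_obs(); P=cloud(s,T); q=(P-o['tool_pos'])@rot(o)
    m=(abs(q[...,0])<.04)&(abs(q[...,1])<.009)&(q[...,2]>-.045)&(q[...,2]<-.015)
    v=q[m]; print('held x',np.percentile(v[:,0],[.5,99.5]).round(4),'top',np.median(v[:,2]).round(4))
    (cx,cy),wh,a=cv2.minAreaRect((v[:,:2]*1000).astype(np.float32)); print(cx,cy,wh,a)
    # pins seen
    z=P[...,2]; m=(z>.0385)&(z<.05)&(P[...,0]>.55)&(P[...,0]<.68)&(P[...,1]>.03)&(P[...,1]<.32)
    n,l,st,ce=cv2.connectedComponentsWithStats(m.astype(np.uint8))
    for i in range(1,n):
        if 8<st[i,4]<200: print('pin',st[i,4],np.round(P[l==i].mean(0),4))
    return s,T
E
python3 - <<'E'
from h import *
print([robot.get_obs()['wrist_force'].round(2).tolist()])
s,T=held()
lugs(s,T)
delta(.6174,.068,.26,.084)
E
```

```text
[[-0.16, 0.11, -3.23]]
held x [-0.0225  0.0267] top -0.0324
1.8139629364013672 -0.00035858154296875 (17.97825813293457, 50.40653991699219) 89.98114013671875
pin 52 [0.6429 0.0693 0.0421]
pin 57 [0.6346 0.1687 0.0418]
pin 48 [0.5917 0.0648 0.0424]
pin 49 [0.5835 0.1641 0.0421]
pin 24 [0.5743 0.2624 0.0404]
lug [593.1 -27.5  25.7  14. ] yaw 0.339 z 0.1189
lug [ 534.5 -331.7   50.1   23.5] yaw -0.071 z 0.1188
lug [ 670.4 -139.8   49.9   23.1] yaw 0.207 z 0.1163
delta [-0.001  0.005 -0.266] [  2.31 -20.17   0.05] | F [-0.73  0.58 -1.92] w 0.0219 q [-0.32  0.14  1.21 -0.    1.8   1.43] t 12.45 tcp [ 0.5581 -0.1262  0.2604] rpy [-3.1409  0.0054 -0.1823]
```

This one reads about -2.5 N, so it is fresh. The lug sits +1.9 mm along tool x. I'll go above station 3.

>>> move_arm --deltas '[0,0,-0.266,2.1,-20.2,0,1,0,0,-0.266,2.1,-20.2,0,1,0,0,-0.266,2.1,-20.2,0,1,0,0,-0.266,2.1,-20.2,0,1,0,0,-0.266,2.1,-20.2,3,1,0,0,-0.266,2.1,-20.2,6,1,0,0,-0.266,2.1,-20.2,6,1,0,0,-0.266,2.1,-20.2,6,1]'

```text
time: 13.25
tool_pos: [0.6156, 0.0682, 0.2021]
ee_rot: [-3.141, 0.004, 0.084]
wrist_force: [0.7, 0.1, -2.0]
width: 0.0221
finger_force: 30.0
```

```bash
python3 - <<'E'
from h import *
s,T=held(); save('st3',s['image']); delta(.6155,.068,.16,.084)
E
```

```text
held x [-0.0226  0.0262] top -0.0307
1.6116981506347656 -0.0035390853881835938 (49.81532669067383, 17.9897403717041) 0.03277640417218208
pin 66 [0.6269 0.2687 0.0419]
pin 64 [0.6353 0.1697 0.0421]
pin 38 [0.6452 0.071  0.0419]
pin 64 [0.5755 0.2643 0.0419]
pin 57 [0.584  0.1654 0.0419]
delta [ 0.    -0.    -0.001] [-0.11 -0.01  4.42] | F [ 0.69 -0.07 -2.01] w 0.0225 q [ 0.02  0.24  1.19 -0.    1.7   1.51] t 13.3 tcp [0.6166 0.068  0.2042] rpy [ 3.1415e+00 -4.0000e-04  8.3300e-02]
```

View pics/st3.png

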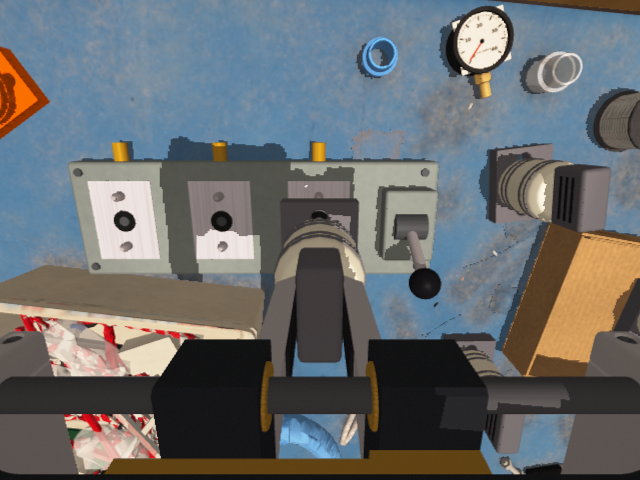

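The station 3 view shows the cartridge held at px (320,300) above station 3 (plate at px (318,220)). The lever is clear at (425,283). The measured offset matches, so I'll descend to just above the pins.

>>> move_arm --deltas '[0,0,0,0,0,3,1,0,0,0,0,0,6,1,0,0,0,0,0,7.2,1,0,0,0,0,0,7.2,1,0,0,0,0,0,7.2,1,0,0,0,0,0,7.2,1]'

```text
time: 13.9
tool_pos: [0.6179, 0.0682, 0.1344]
ee_rot: [3.141, -0.005, 0.084]
wrist_force: [-0.4, -0.0, -2.6]
width: 0.0219
finger_force: 30.0
```

```bash
python3 - <<'E'
from h import *
delta(.6163,.0682,.1136,.084)
E
```

```text
delta [ 0.    -0.005 -0.   ] [-0.17 -0.01  2.08] | F [-0.44 -0.05 -2.62] w 0.0219 q [ 0.02  0.27  1.31 -0.    1.57  1.51] t 13.9 tcp [0.6179 0.0682 0.1344] rpy [ 3.1412 -0.0047  0.0836]
```

>>> move_arm --deltas '[0,0,0,-0.1,0,0.2,1,0,0,0,-0.1,0,0.4,1,0,0,0,-0.1,0,0.8,1,0,0,0,-0.1,0,1.2,1,0,0,0,-0.1,0,1.2,1]'

```text
time: 14.4
tool_pos: [0.6147, 0.0683, 0.1182]
ee_rot: [-3.142, 0.002, 0.084]
wrist_force: [-0.2, 0.7, -2.6]
width: 0.0221
finger_force: 30.0
```

```bash
python3 - <<'E'
from h import *
delta(.6163,.0682,.1136,.084)
E
```

```text
delta [-0.     0.002 -0.   ] [0.16 0.02 0.46] | F [-0.23  0.66 -2.64] w 0.0221 q [ 0.02  0.27  1.33 -0.    1.54  1.51] t 14.4 tcp [0.6147 0.0683 0.1182] rpy [-3.1415e+00  2.2000e-03  8.3800e-02]
```

>>> move_arm --deltas '[0,0,0,0.1,0,0.3,1,0,0,0,0.1,0,0.5,1,0,0,0,0.1,0,0.6,1,0,0,0,0.1,0,0.6,1]'

```text
time: 14.8
tool_pos: [0.6164, 0.0683, 0.1136]
ee_rot: [3.142, -0.0, 0.084]
wrist_force: [0.4, -0.5, -2.2]
width: 0.0219
finger_force: 30.0
```

```bash
python3 - <<'E'
from h import *
delta(.6163,.0682,.1136,.084)
E
```

```text
delta [ 0. -0. -0.] [-0.01  0.01  0.  ] | F [ 0.41 -0.52 -2.19] w 0.0219 q [ 0.02  0.28  1.33 -0.    1.53  1.51] t 14.8 tcp [0.6164 0.0683 0.1136] rpy [ 3.1415e+00 -1.0000e-04  8.3900e-02]
```

>>> move_arm --deltas '[0,0,0,0,0,0.15,1,0,0,0,0,0,0.15,1,0,0,0,0,0,0.15,0,0,0,0,0,0,0.15,0,0,0,0,0,0,0.15,0,0,0,0,0,0,-4,0,0,0,0,0,0,-9,0,0,0,0,0,0,-12,0]'

```text
time: 15.6
tool_pos: [0.6173, 0.0684, 0.2375]
ee_rot: [3.141, -0.005, 0.084]
wrist_force: [0.0, -0.4, 0.0]
width: 0.0468
finger_force: 0.0
```

```bash
cat >> h.py <<'E'
def seated(s,T):
    P=cloud(s,T); z=P[...,2]
    m=((z>.135)&(z<.155)&(P[...,0]>.55)&(P[...,0]<.68)&(P[...,1]>.03)&(P[...,1]<.32)).astype(np.uint8)
    for c in cv2.findContours(m,0,1)[0]:
        if cv2.contourArea(c)>60:
            mm=np.zeros_like(m); cv2.drawContours(mm,[c],-1,1,-1); q=P[(mm>0)&(m>0)]
            (cx,cy),wh,a=cv2.minAreaRect((q[:,:2]*1000).astype(np.float32)); print('seated',np.round([cx,cy,*wh,a],1),'z',np.median(q[:,2]).round(4))
E
python3 - <<'E'
from h import *
s,T=wsnap(); lugs(s,T); seated(s,T); delta(.447,-.128,.26,.09)
E
```

```text
lug [595.4 -17.9  25.2  14.6] yaw -0.839 z 0.1191
lug [621.4  50.   36.4  10.8] yaw 0.126 z 0.1101
lug [618.1  86.1  37.2  10.7] yaw 0.047 z 0.1101
lug [ 670.6 -138.6   49.9   23.6] yaw 0.206 z 0.1161
seated [619.5  68.   49.1  22.9   4.3] z 0.1462
delta [ 0.001 -0.014 -0.006] [-18.78  18.13  -1.93] | F [-0.15  0.86  3.11] w 0.047 q [ 0.02  0.24  1.13 -0.    1.76  1.51] t 15.65 tcp [0.6192 0.0683 0.2432] rpy [ 3.1405 -0.0141  0.0838]
```

Seated: top at 0.1462, so the underside is at 0.030. Next is the cartridge at (0.447, -0.128).

>>> move_arm --deltas '[0,0,-0.01,-18.5,18.1,-2,0,0,0,-0.01,-18.5,18.1,-2,0,0,0,-0.01,-18.5,18.1,-2,0,0,0,-0.01,-18.5,18.1,-2,0,0,0,-0.01,-18.5,18.1,-2,0,0,0,-0.01,-18.5,18.1,-2,0,0,0,-0.01,-18.5,18.1,2,0,0,0,-0.01,-18.5,18.1,2,0]'

```text
time: 16.45
tool_pos: [0.4435, -0.126, 0.207]
ee_rot: [-3.135, 0.011, 0.093]
wrist_force: [0.2, -0.3, -1.0]
width: 0.0469
finger_force: 0.0
```

```bash
python3 - <<'E'
from h import *
s,T=wsnap(); lugs(s,T); seated(s,T); delta(.447,-.1285,.086,.09)
E
```

```text
lug [ 447.3 -128.8   49.    22.8] yaw 0.098 z 0.1163
lug [ 534.3 -331.2   50.3   24.1] yaw -0.079 z 0.119
lug [588.5 -26.1  25.4  16.5] yaw -0.482 z 0.1191
lug [595.1  62.4  24.1   6.1] yaw -1.163 z 0.1161
delta [-0.004  0.007  0.004] [ 0.23  0.28 12.4 ] | F [0.48 0.05 0.74] w 0.0471 q [-0.4  -0.1   1.55  0.    1.7   1.08] t 16.5 tcp [ 0.4453 -0.1264  0.2101] rpy [-3.1375  0.0067  0.0939]
```

>>> move_arm --deltas '[0,0,0,0,0.1,4,0,0,0,0,0,0.1,8,0,0,0,0,0,0.1,11,0,0,0,0,0,0.1,12.1,0,0,0,0,0,0.1,12.1,0,0,0,0,0,0.1,12.1,0,0,0,0,0,0.1,12.1,0]'

```text
time: 17.2
tool_pos: [0.4491, -0.1291, 0.0952]
ee_rot: [3.139, -0.004, 0.094]
wrist_force: [0.1, 0.5, -0.1]
width: 0.047
finger_force: 0.0
```

```bash
python3 - <<'E'
from h import *
delta(.447,-.128,.086,.095)
E
```

```text
delta [ 0.002 -0.004 -0.001] [-0.2  -0.13  0.92] | F [ 0.06  0.51 -0.1 ] w 0.047 q [-0.4  -0.05  1.73 -0.    1.46  1.08] t 17.2 tcp [ 0.4491 -0.1291  0.0952] rpy [ 3.1393 -0.0042  0.0942]
```

>>> move_arm --deltas '[0,0,0,-0.1,0,0.8,0,0,0,0,-0.1,0,0.8,0,0,0,0,-0.1,0,0.8,1,0,0,0,-0.1,0,0.8,1,0,0,0,-0.1,0,0.8,1,0,0,0,-0.1,0,0.8,1,0,0,0,-0.1,0,0.8,1,0,0,0,-0.1,0,0.8,1]'

```text
time: 18.0
tool_pos: [0.4463, -0.1286, 0.0846]
ee_rot: [3.142, -0.0, 0.094]
wrist_force: [-0.5, -0.2, 0.5]
width: 0.0218
finger_force: 30.0
```

>>> move_arm --deltas '[0,0,0,0,0,-4,1,0,0,0,0,0,-9,1,0,0,0,0,0,-14,1,0,0,0,0,0,-18,1,0,0,0,0,0,-18,1,0,0,0,0,0,-18,1,0,0,0,0,0,-18,1,0,0,0,0,0,-18,1]'

```text
time: 18.8
tool_pos: [0.4452, -0.1282, 0.2616]
ee_rot: [-3.139, 0.005, 0.094]
wrist_force: [-0.6, 0.8, -2.0]
width: 0.0218
finger_force: 30.0
```

```bash
python3 - <<'E'
from h import *
s,T=held(); lugs(s,T); seated(s,T)
delta(.608,.168,.26,.084)
E
```

```text
held x [-0.0236  0.0252] top -0.0314
0.5161666870117188 0.000705718994140625 (50.01628112792969, 17.99395179748535) 0.02828502096235752
pin 30 [0.632  0.1687 0.0412]
pin 76 [0.5826 0.1644 0.0421]
lug [ 534.3 -331.7   50.1   23.7] yaw -0.1 z 0.119
lug [589.2 -26.9  25.8  16.1] yaw -0.372 z 0.1192
lug [606.3  56.3  38.9  17.1] yaw -0.482 z 0.1109
seated [601.3  65.2  17.6  25.3  13.9] z 0.1458
delta [-0.002  0.004  0.01 ] [ 18.97 -27.97   0.18] | F [ 0.48 -0.4  -2.59] w 0.0219 q [-0.4  -0.11  1.45 -0.    1.8   1.07] t 18.85 tcp [ 0.4453 -0.1282  0.262 ] rpy [-3.1394  0.0043  0.0938]
```

Fresh as well (-2.6 N). It goes to station 2.

>>> move_arm --deltas '[0,0,0.01,19.0,-28,0,1,0,0,0.01,19.0,-28,0,1,0,0,0.01,19.0,-28,0,1,0,0,0.01,19.0,-28,0,1,0,0,0.01,19.0,-28,0,1,0,0,0.01,19.0,-28,0,1,0,0,0.01,19.0,-28,0,1,0,0,0.01,19.0,-28,0,1]'

```text
time: 19.65
tool_pos: [0.6097, 0.1725, 0.2603]
ee_rot: [-3.14, 0.005, 0.09]
wrist_force: [-0.3, -0.4, -2.8]
width: 0.0218
finger_force: 30.0
```

```bash
python3 - <<'E'
from h import *
delta(.6089,.168,.145,.084)
E
```

```text
delta [-0.001  0.005  0.006] [-0.06  0.46 11.53] | F [-0.31 -0.36 -2.81] w 0.0218 q [0.19 0.28 1.04 0.   1.83 1.67] t 19.65 tcp [0.6097 0.1725 0.2603] rpy [-3.1402  0.0053  0.0897]
```

>>> move_arm --deltas '[0,0,0,0,0.3,4,1,0,0,0,0,0.3,8,1,0,0,0,0,0.3,11,1,0,0,0,0,0.3,11,1,0,0,0,0,0.3,11,1,0,0,0,0,0.3,11,1]'

```text
time: 20.25
tool_pos: [0.6107, 0.1647, 0.1573]
ee_rot: [-3.141, -0.004, 0.083]
wrist_force: [0.0, 0.5, -0.7]
width: 0.0216
finger_force: 30.0
```

```bash
python3 - <<'E'
from h import *
s,T=held();delta(.6089,.168,.1146,.084)
E
```

```text
held x [-0.0237  0.0252] top -0.0312
0.38837623596191406 -0.0006895065307617188 (17.99311637878418, 50.119144439697266) 89.99918365478516
pin 84 [0.6272 0.2692 0.0421]
pin 11 [0.6327 0.1687 0.042 ]
pin 74 [0.5757 0.2648 0.042 ]
delta [-0.    -0.005 -0.001] [-0.2  -0.32  4.32] | F [ 0.6   0.72 -2.24] w 0.0219 q [ 0.17  0.28  1.24 -0.    1.62  1.66] t 20.3 tcp [0.6109 0.1649 0.1578] rpy [-3.1413 -0.0053  0.0834]
```

>>> move_arm --deltas '[0,0,0,-0.1,-0.3,1,1,0,0,0,-0.1,-0.3,2.3,1,0,0,0,-0.1,-0.3,2.3,1,0,0,0,-0.1,-0.3,2.3,1,0,0,0,-0.1,-0.3,2.3,1]'

```text
time: 20.8
tool_pos: [0.6083, 0.1679, 0.1316]
ee_rot: [3.141, -0.0, 0.084]
wrist_force: [-0.1, 0.0, -1.6]
width: 0.0219
finger_force: 30.0
```

```bash
python3 - <<'E'
from h import *
delta(.609,.1677,.1146,.084)
E
```

```text
delta [ 0. -0. -0.] [0.07 0.03 1.7 ] | F [-0.11  0.02 -1.58] w 0.0219 q [ 0.18  0.29  1.28 -0.    1.57  1.67] t 20.8 tcp [0.6083 0.1679 0.1316] rpy [ 3.1415e+00 -1.0000e-04  8.3900e-02]
```

>>> move_arm --deltas '[0,0,0,0.05,0,0.4,1,0,0,0,0.05,0,0.8,1,0,0,0,0.05,0,1.2,1,0,0,0,0.05,0,1.6,1,0,0,0,0.05,0,1.8,1,0,0,0,0.05,0,1.8,1,0,0,0,0.05,0,1.8,1]'

```text
time: 21.5
tool_pos: [0.609, 0.168, 0.1146]
ee_rot: [-3.142, -0.001, 0.084]
wrist_force: [-0.3, -0.2, 2.9]
width: 0.0216
finger_force: 30.0
```

```bash
python3 - <<'E'
from h import *
delta(.609,.1677,.1146,.084)
E
```

```text
delta [-0.    -0.001 -0.   ] [-0.    0.03  0.  ] | F [-0.3  -0.16  2.89] w 0.0216 q [ 0.18  0.3   1.3  -0.    1.54  1.67] t 21.5 tcp [0.609  0.168  0.1146] rpy [-3.1415e+00 -1.3000e-03  8.3900e-02]
```

Contact with the plate at the expected height. I'll release, then go for the last one at (0.6705, -0.1395), yaw 0.206.

>>> move_arm --deltas '[0,0,0,0,0,0,0,0,0,0,0,0,0,0,0,0,0,0,0,0,0,0,0,0,0,0,-4,0,0,0,0,0,0,-9,0,0,0,0,0,0,-12,0,0,0,0,0,0,-12,0,0,0,0,0,0,-12,0]'

```text
time: 22.3
tool_pos: [0.609, 0.1679, 0.234]
ee_rot: [-3.142, -0.001, 0.084]
wrist_force: [0.3, -0.1, 0.3]
width: 0.0473
finger_force: 0.0
```

```bash
python3 - <<'E'
from h import *
s,T=wsnap(); lugs(s,T); seated(s,T); delta(.670,-.139,.23,.206)
E
```

```text
lug [594.1 -15.4  25.6  13.6] yaw -0.426 z 0.1184
lug [611.6 149.7  37.   10.7] yaw 0.122 z 0.1102
lug [608.4 185.9  37.4  11.6] yaw 0.049 z 0.1102
lug [620.1  83.9  46.6  16.2] yaw -0.023 z 0.1104
seated [609.7 167.4  49.6  22.7   4.3] z 0.1463
seated [619.   69.1  49.8  22.9   4. ] z 0.1461
delta [ 0.     0.002 -0.122] [ 3.59 31.09  0.2 ] | F [-0.08 -0.11 -0.45] w 0.0472 q [ 0.18  0.27  1.11 -0.    1.77  1.67] t 22.35 tcp [0.6082 0.1678 0.232 ] rpy [3.1412e+00 2.2000e-03 8.3800e-02]
```

>>> move_arm --deltas '[0,0,-0.122,3.6,31,0,0,0,0,-0.122,3.6,31,0,0,0,0,-0.122,3.6,31,0,0,0,0,-0.122,3.6,31,0,0,0,0,-0.122,3.6,31,0,0,0,0,-0.122,3.6,31,0,0,0,0,-0.122,3.6,31,3,0,0,0,-0.122,3.6,31,3,0]'

```text
time: 23.15
tool_pos: [0.6674, -0.1401, 0.1948]
ee_rot: [-3.135, 0.013, 0.202]
wrist_force: [0.5, 0.6, -0.8]
width: 0.0472
finger_force: 0.0
```

```bash
python3 - <<'E'
from h import *
s,T=wsnap(); lugs(s,T); seated(s,T); delta(.670,-.139,.086,.206)
E
```

```text
lug [595.9 -25.7  25.4  14.5] yaw 0.879 z 0.1183
lug [623.9  56.6  51.8  23.5] yaw 0.422 z 0.111
lug [ 671.1 -139.7   49.2   22.7] yaw 0.202 z 0.1163
seated [619.1  66.9  50.2  23.2   5.2] z 0.1459
delta [-0.006  0.01  -0.002] [ 0.28  0.18 11.13] | F [-0.38  0.53 -1.31] w 0.0468 q [-0.29  0.4   1.01  0.    1.74  1.08] t 23.2 tcp [ 0.6681 -0.1382  0.1973] rpy [-3.1358  0.0099  0.2039]
```

>>> move_arm --deltas '[0,0,0,0.1,0,4,0,0,0,0,0.1,0,8,0,0,0,0,0.1,0,10.4,0,0,0,0,0.1,0,10.4,0,0,0,0,0.1,0,10.4,0,0,0,0,0.1,0,10.4,0]'

```text
time: 23.8
tool_pos: [0.673, -0.1372, 0.1028]
ee_rot: [3.139, -0.004, 0.207]
wrist_force: [0.8, 1.0, 0.8]
width: 0.047
finger_force: 0.0
```

```bash
python3 - <<'E'
from h import *
delta(.6705,-.139,.086,.204)
E
```

```text
delta [ 0.002 -0.004  0.003] [-0.29  0.12  1.68] | F [0.8  0.97 0.78] w 0.047 q [-0.28  0.42  1.16  0.    1.55  1.08] t 23.8 tcp [ 0.673  -0.1372  0.1028] rpy [ 3.1394 -0.0042  0.207 ]
```

>>> move_arm --deltas '[0,0,0,-0.1,0.1,1,0,0,0,0,-0.1,0.1,1.4,0,0,0,0,-0.1,0.1,1.4,0,0,0,0,-0.1,0.1,1.4,1,0,0,0,-0.1,0.1,1.4,1,0,0,0,-0.1,0.1,1.4,1,0,0,0,-0.1,0.1,1.4,1,0,0,0,-0.1,0.1,1.4,1]'

```text
time: 24.6
tool_pos: [0.6709, -0.1391, 0.0858]
ee_rot: [3.141, -0.0, 0.206]
wrist_force: [0.2, -0.6, 1.5]
width: 0.0217
finger_force: 30.0
```

>>> move_arm --deltas '[0,0,0,0,0,-4,1,0,0,0,0,0,-9,1,0,0,0,0,0,-14,1,0,0,0,0,0,-17,1,0,0,0,0,0,-17,1,0,0,0,0,0,-17,1,0,0,0,0,0,-17,1,0,0,0,0,0,-17,1]'

```text
time: 25.4
tool_pos: [0.6696, -0.1387, 0.2512]
ee_rot: [-3.138, 0.006, 0.206]
wrist_force: [-0.9, 0.2, -2.8]
width: 0.0216
finger_force: 30.0
```

```bash
python3 - <<'E'
from h import *
s,T=held(); lugs(s,T); seated(s,T)
print('S1');delta(.601,.267,.25,.084)
print('tray'); delta(.5384+.045*.094,-.2885+.045*.9956,.25,-.094)
E
```

```text
held x [-0.0247  0.0246] top -0.0299
-0.20193099975585938 0.014009475708007812 (17.961896896362305, 50.50304412841797) 89.99959564208984
pin 199 [0.5774 0.1582 0.0481]
lug [ 555.9 -335.    19.5    8.6] yaw 1.466 z 0.1176
lug [596.8 -25.3  25.2  13.4] yaw 1.017 z 0.1187
lug [623.8  56.7  52.4  23. ] yaw 0.416 z 0.1108
lug [609.6 150.7  45.1  16.3] yaw 0.044 z 0.1101
seated [619.3  67.4  50.1  23.6   5.3] z 0.1459
S1
delta [-0.002  0.005  0.122] [  1.56 -41.12   0.29] | F [-0.45  0.09 -2.51] w 0.0222 q [-0.29  0.4   0.9  -0.    1.85  1.08] t 25.45 tcp [ 0.6698 -0.1387  0.2519] rpy [-3.1388  0.0053  0.2058]
tray
delta [-0.002  0.006  0.3  ] [-14.59   7.68   0.24] | F [-0.45  0.09 -2.51] w 0.0222 q [-0.29  0.4   0.9  -0.    1.85  1.08] t 25.45 tcp [ 0.6698 -0.1387  0.2519] rpy [-3.1388  0.0053  0.2058]
```

Fresh too (-2.6 N), so it goes to station 1.

>>> move_arm --deltas '[0,0,0.122,1.6,-41,-2,1,0,0,0.122,1.6,-41,-2,1,0,0,0.122,1.6,-41,-2,1,0,0,0.122,1.6,-41,-2,1,0,0,0.122,1.6,-41,-2,1,0,0,0.122,1.6,-41,-2,1,0,0,0.122,1.6,-41,-2,1,0,0,0.122,1.6,-41,-2,1]'

```text
time: 26.25
tool_pos: [0.6033, 0.2568, 0.2736]
ee_rot: [3.141, 0.002, 0.084]
wrist_force: [-0.1, -0.4, -1.4]
width: 0.0219
finger_force: 30.0
```

```bash
python3 - <<'E'
from h import *
delta(.6013,.267,.155,.084)
E
```

```text
delta [ 0.001  0.002 -0.   ] [-0.09 -1.04 11.86] | F [-0.07 -0.44 -1.43] w 0.0219 q [ 0.32  0.33  0.95 -0.    1.86  1.8 ] t 26.25 tcp [0.6033 0.2568 0.2736] rpy [3.1409e+00 2.1000e-03 8.3700e-02]
```

>>> move_arm --deltas '[0,0,0,0,-1,3,1,0,0,0,0,-1,7,1,0,0,0,0,-1,11,1,0,0,0,0,-1,11.8,1,0,0,0,0,-1,11.8,1,0,0,0,0,-1,11.8,1,0,0,0,0,-1,11.8,1]'

```text
time: 26.95
tool_pos: [0.6053, 0.2653, 0.1607]
ee_rot: [-3.14, -0.006, 0.083]
wrist_force: [-0.2, 0.4, -2.0]
width: 0.0217
finger_force: 30.0
```

```bash
python3 - <<'E'
from h import *
s,T=held(); seated(s,T); delta(.6013,.267,.1158,.084)
E
```

```text
held x [-0.0244  0.0248] top -0.0307
-0.18127059936523438 -0.007868766784667969 (50.815948486328125, 17.97876739501953) 0.040650513023138046
pin 31 [0.625  0.2691 0.0427]
seated [609.5 168.3  50.2  23.1   5.4] z 0.1461
seated [618.2  75.3  50.4  14.5   9.6] z 0.1438
seated [618.  266.   30.2  55.5   4.8] z 0.1486
delta [-0.001 -0.006 -0.001] [-0.39 -0.2   4.47] | F [-0.85 -0.91 -2.13] w 0.0218 q [ 0.33  0.34  1.16 -0.    1.64  1.81] t 27.0 tcp [0.6052 0.2653 0.1605] rpy [-3.1402 -0.0056  0.0834]
```

>>> move_arm --deltas '[0,0,0,-0.2,-0.2,1.5,1,0,0,0,-0.2,-0.2,2.5,1,0,0,0,-0.2,-0.2,2.5,1,0,0,0,-0.2,-0.2,2.5,1,0,0,0,-0.2,-0.2,2.5,1]'

```text
time: 27.5
tool_pos: [0.6015, 0.2669, 0.1321]
ee_rot: [3.142, -0.0, 0.084]
wrist_force: [-0.2, 0.8, -2.6]
width: 0.0217
finger_force: 30.0
```

```bash
python3 - <<'E'
from h import *
delta(.6013,.2673,.1158,.084)
E
```

```text
delta [ 0. -0. -0.] [-0.02 -0.05  1.63] | F [-0.23  0.77 -2.64] w 0.0217 q [ 0.33  0.35  1.2  -0.    1.59  1.82] t 27.5 tcp [0.6015 0.2669 0.1321] rpy [ 3.1415e+00 -3.0000e-04  8.3900e-02]
```

>>> move_arm --deltas '[0,0,0,0,0,0.4,1,0,0,0,0,0,0.8,1,0,0,0,0,0,1.2,1,0,0,0,0,0,1.6,1,0,0,0,0,0,1.7,1,0,0,0,0,0,1.7,1,0,0,0,0,0,1.7,1]'

```text
time: 28.2
tool_pos: [0.6015, 0.2668, 0.1157]
ee_rot: [3.142, -0.001, 0.084]
wrist_force: [-0.5, -1.3, 2.7]
width: 0.0216
finger_force: 30.0
```

```bash
python3 - <<'E'
from h import *
delta(.6013,.2673,.1158,.084)
E
```

```text
delta [ 0.    -0.001 -0.   ] [-0.02 -0.05 -0.01] | F [-0.45 -1.25  2.69] w 0.0216 q [ 0.33  0.36  1.23 -0.    1.56  1.82] t 28.2 tcp [0.6015 0.2668 0.1157] rpy [ 3.1416e+00 -7.0000e-04  8.3700e-02]
```

Seated with contact. I'll release, rise, and check everything from an overview.

>>> move_arm --deltas '[0,0,0,0,0,0,0,0,0,0,0,0,0,0,0,0,0,0,0,0,0,0,0,0,0,0,-4,0,0,0,0,0,0,-9,0,0,0,0,0,0,-14,0,0,0,0,-8,4,-19,0,0,0,0,-10,8,-22,0]'

```text
time: 29.0
tool_pos: [0.5365, 0.2128, 0.3074]
ee_rot: [-3.141, -0.0, 0.086]
wrist_force: [0.7, -0.9, 0.7]
width: 0.0473
finger_force: 0.0
```

```bash
python3 - <<'E'
from h import *
delta(.50,-.01,.33,.084)
E
```

```text
delta [-0.    -0.     0.002] [-5.55 21.89 -2.27] | F [ 0.74 -0.85  0.73] w 0.0473 q [0.28 0.15 1.1  0.   1.89 1.76] t 29.0 tcp [0.5365 0.2128 0.3074] rpy [-3.1412e+00 -1.0000e-04  8.6300e-02]
```

>>> move_arm --deltas '[0,0,0,-5,21.5,-2,1,0,0,0,-5,21.5,-2,1,0,0,0,-5,21.5,-2,1,0,0,0,-5,21.5,-2,1,0,0,0,-5,21.5,-2,1,0,0,0,-5,21.5,-2,1,0,0,0,-5,21.5,-2,1,0,0,0,-5,21.5,-2,1]'

```text
time: 29.8
tool_pos: [0.5052, -0.0052, 0.3263]
ee_rot: [-3.141, 0.0, 0.085]
wrist_force: [-0.2, 0.6, 0.1]
width: 0.0005
finger_force: 0.0
```

```bash
python3 - <<'E'
from h import *
s,T=wsnap('ov'); lugs(s,T); seated(s,T)
P=cloud(s,T); z=P[...,2]; m=(z>.0385)&(z<.05)&(P[...,0]>.55)&(P[...,0]<.68)&(P[...,1]>.03)&(P[...,1]<.32)
p=np.array([.6248,-.0205])
delta(p[0]-.075*.9965,p[1]-.075*.084,.2,.084)
E
```

```text
lug [ 534.4 -331.5   49.9   24.4] yaw -0.104 z 0.1188
lug [616.9  88.6  21.    5.4] yaw 0.081 z 0.1102
lug [620.   51.   39.2  13.2] yaw 0.085 z 0.1103
lug [609.  150.7  45.3  15.2] yaw 0.053 z 0.1105
lug [602.5 250.   49.2  16.1] yaw 0.066 z 0.1109
seated [609.4 166.7  50.   22.4   5.3] z 0.1462
seated [601.1 265.4  49.9  23.7   5. ] z 0.146
seated [618.8  67.9  49.9  23.    4.6] z 0.1463
delta [-0.     0.     0.002] [ 4.29  2.56 12.63] | F [-0.04  0.35  0.28] w 0.0005 q [-0.12 -0.    1.23  0.    1.92  1.36] t 29.85 tcp [ 0.5052 -0.005   0.3263] rpy [-3.1412e+00  4.0000e-04  8.5800e-02]
```

View pics/ov.png

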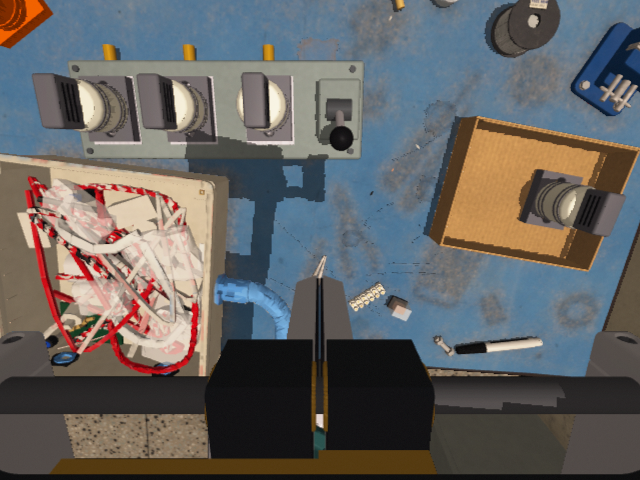

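The overview shows three cartridges seated at px (100,105), (180,105) and (262,105), one upright in the tray at (570,200), the lever off at (340,137), and the bystanders undisturbed. Now I'll push the lever on from the robot side.

>>> move_arm --deltas '[0,0,0,4.3,2.5,4,1,0,0,0,4.3,2.5,8,1,0,0,0,4.3,2.5,12.6,1,0,0,0,4.3,2.5,17,1,0,0,0,4.3,2.5,22,1,0,0,0,4.3,2.5,22.8,1,0,0,0,4.3,2.5,22.8,1,0,0,0,4.3,2.5,22.8,1]'

```text
time: 30.65
tool_pos: [0.5521, -0.0273, 0.1016]
ee_rot: [3.14, -0.005, 0.085]
wrist_force: [0.2, 0.0, -0.6]
width: 0.0003
finger_force: 0.0
```

```bash
python3 - <<'E'
from h import *
delta(.6378,-.0194,.098,.084)
E
```

```text
delta [ 0.001 -0.005  0.001] [ 8.61 -0.06  0.4 ] | F [ 0.23  0.04 -0.63] w 0.0003 q [-0.15  0.13  1.53 -0.    1.48  1.33] t 30.65 tcp [ 0.5521 -0.0273  0.1016] rpy [ 3.1404 -0.0048  0.0848]
```

>>> move_arm --deltas '[0,0,0,2,0,0,1,0,0,0,4,0,0,1,0,0,0,5.5,0,0,1,0,0,0,7,0,0,1,0,0,0,8,0,0,1,0,0,0,8.6,0,0,1,0,0,0,8.9,0,0,1,0,0,0,8.9,0,0,1]'

```text
time: 31.45
tool_pos: [0.6352, -0.0206, 0.1014]
ee_rot: [3.141, 0.008, 0.084]
wrist_force: [-13.8, -1.0, 7.5]
width: 0.0008
finger_force: 6.7
```

>>> move_arm --deltas '[0,0,0,0,0,0,1,0,0,0,0,0,0,1,0,0,0,0,0,0,1]'

```text
time: 31.75
tool_pos: [0.6352, -0.0206, 0.1013]
ee_rot: [3.141, 0.007, 0.084]
wrist_force: [-12.4, -0.9, 7.7]
width: 0.0006
finger_force: 6.3
```

```bash
python3 - <<'E'
from h import *
delta(.6378,-.0194,.098,.084)
E
```

```text
delta [ 0.001  0.007 -0.   ] [ 0.28 -0.1   0.33] | F [-12.37  -0.85   7.66] w 0.0006 q [-0.12  0.32  1.3  -0.    1.53  1.37] t 31.75 tcp [ 0.6352 -0.0206  0.1013] rpy [3.141  0.0071 0.0837]
```

>>> move_arm --deltas '[0,0,0,-4,0,0,1,0,0,0,-6,0,-3,1,0,0,0,-8,0,-8,1,0,0,0,-10,0,-13,1,0,0,0,-12,0,-18,1,0,0,0,-13,0,-22,1,0,0,0,-13,0,-22,1,0,0,0,-13,0,-22,1]'

```text
time: 32.55
tool_pos: [0.5099, -0.0311, 0.3227]
ee_rot: [3.139, -0.008, 0.084]
wrist_force: [-0.7, -0.2, -0.0]
width: 0.0005
finger_force: 0.0
```

```bash
python3 - <<'E'
from h import *
robot.snapshot('scene')
s,T=wsnap('end'); lugs(s,T); seated(s,T); delta(.6,0,.3,.084)
P=cloud(s,T); m=(P[...,2]>.1)&(abs(P[...,1]+.02)<.03)&(abs(P[...,0]-.63)<.06)&(s['image'].max(-1)<70)
q=P[m]; print('ball',q.mean(0), ((q[:,:2].max(0)+q[:,:2].min(0))/2))
E
```

```text
lug [ 534.5 -331.4   49.8   23.1] yaw -0.092 z 0.1188
lug [619.3  51.2  42.8  13.4] yaw 0.098 z 0.1104
lug [610.3 151.2  47.8  15. ] yaw 0.084 z 0.1107
lug [601.9 250.9  48.7  17.6] yaw 0.021 z 0.111
lug [652.8 -16.3  25.3  15.2] yaw -1.534 z 0.1198
seated [609.  166.4  49.5  23.5   5.4] z 0.1461
seated [601.1 265.2  50.4  23.8   2.8] z 0.146
seated [618.7  67.8  50.1  23.    4.6] z 0.1463
delta [-0.  0. -0.] [ 9.32 -2.32  1.79] | F [-0.61 -0.21 -0.65] w 0.0005 q [-0.17  0.    1.24 -0.    1.9   1.32] t 32.65 tcp [ 0.5091 -0.031   0.318 ] rpy [-3.1415e+00  5.0000e-04  8.3800e-02]
ball [ 0.63706159 -0.0185237   0.23466476] [ 0.6301173  -0.01610185]
```

View pics/end.png

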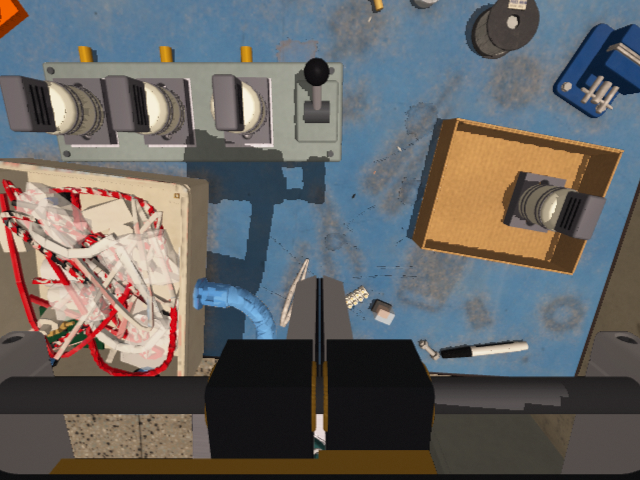

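The final view shows the lever over to on (ball at px (317,72), x about 0.653–0.656), all cartridges in place, and the arm clear. Handing in.

```bash
python3 -c "
from bench import robot
print(robot.close_job())"
```

```text
the job is handed in; nothing more can be done
None
```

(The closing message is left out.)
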